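Restock the fixings chest and shut its lid

ROBOT

A 6-joint arm with a two-finger parallel gripper is mounted at the origin on the work surface. World frame = base frame: x ahead of the robot, y to its left, z up, the work surface at z = 0. Lengths are in m, angles in rad, forces in N, time in s.
With the tool pointing down it reaches from about 0.375 to 0.975 m from the base axis. Payload 3.8 kg.
Tool frame: the origin (TCP) lies midway between the tips of the shut fingers; the grasp point (between the pads) lies 19 mm behind it; z points along the fingers, y is the direction in which the jaws open and shut (so a half turn about z gives the same grasp; the last joint's range is limited). The gripper opens to 85 mm and grips with 20 to 120 N. Pads are 22 mm wide; open, the fingers measure 114 mm over their backs; the gripper's body (76 mm by 85 mm) begins 54 mm behind the grasp point. The pads swing forward as they close: fully open they stand 13 mm farther back than shut.
Start: joints at [1.12, 0.264, 1.604, -0, 1.274, -0.037], TCP at [0.271, 0.618, 0.231] pointing down, gripper open.
Joint ranges: [-2.63, 2.63], [-0.94, 2.18], [0.31, 2.57], [-1.31, 4.45], [0, 2.66], [-2.55, 2.55]. Speed limits (rad/s): [2.57, 2.57, 3.14, 3.14, 3.14, 3.14].

INTERFACE

Orientations are given as a rotation vector (axis times angle).
In Python, from workcell import bot gives the robot as it stands.
- The arm moves only by the shell command python3 -m inch 'ROWS' [FORCE]. ROWS is JSON, a list of rows, each an object of numbers: "dx", "dy", "dz": the shift along the tool's x, y, z in m; "ax", "ay", "az": the turn, a rotation vector about the tool's x, y, z in degrees; "fingers": the opening, from -1 (shut) to 1 (fully open). A call has 1 to 20 rows; each row is the pose to reach, as a shift and turn from the pose measured when the call began, along the tool's axes at that moment; what a row does not reach only later rows make up. A row lasts 1/8 s, in which the tool goes at most 62.5 mm and 10.7 degrees, less where a joint would pass 70% of its speed; a pose out of reach is approached as far as the arm can. A call with a gripper value outside its range is refused whole. The fingers move at their own pace and stop on an object; FORCE is the grip in N (left out, the last holds). Time passes only in rows, so rows that repeat a pose let the fingers close. It gives the time, the measured TCP pose, the force and the opening at its end, in the units of the state.
- bot.read_state(): the state, without advancing time (a new reading comes with each control period).
- bot.read_camera(name): name is "side" or "top" or "wrist"; returns (picture, depth): 400x640x3 uint8, blue, green, red; 400x640 float32, m along the optical axis (not along the pixel's ray), 0 where there is no reading.
- bot.get_calibration(name): a dict with "intrinsics" (3x3 intrinsics, pixels), "view" (4x4, takes a point from world to camera coordinates). Camera axes: x right, y down, z forward; pixel columns grow to the right and rows downward; lengths in m; the calibration is good to about 2 mm. A picture is of the moment at which its call begins: read the wrist's pose just before it. get_calibration takes no time and is no camera call; for the wrist camera it gives the pose at the moment of the call.
- bot.finish_job(): hands the job in, once; it reports no verdict.
Trained networks look in the newest picture that a camera, given by its name, has taken for a name from the list of things; names that differ only in an ending like _2 or _b are one class to them, and where a whole thing is asked for, a point or a joint stands for the part that bears it (a point fixed in the world has none). Each returns a list of dicts, best first, with "p" (0 to 1); they miss things now and then, are a little off and sometimes report something else, mostly with a low value. They report only what shows in the picture. A call takes as long as a camera call. They do not tell look-alikes from the thing itself.
- bot.masks_of(camera, thing): "region" (400x640 bool, what is visible of it) and "box" ([left, top, right, bottom] in pixels, round what is visible of it).
The state is a dict: "time": time; "q": joint angles; "joint_vel": joint speeds; "joint_torque": joint torques, N m; "tool_pos": TCP position; "tcp_rot": TCP orientation; "wrist_force": force on the tool from outside, world axes, zero at the start; "torque": the same for the moment, N m; "width": opening from 0.0 (shut) to 1.0 (fully open).
Only numpy, scipy, OpenCV 4.12 (cv2) and the standard library are available. Lean on these libraries where they do the work, as an engineer would, in place of code of your own. Each camera call takes 0.05 s, during which the arm holds its last target. There are 200 camera calls.

TASK

Restock the fixings chest: raise its lid and lock the folding stay past straight so that the lid stands up by itself, then stand one spare jar from the dark board upright in every empty cell, leaving the jars already there in their cells and any left-over spares standing on the board. Then break the stay's knee and bring the lid down under control until it is fully shut, without letting it drop or slam, and do not disturb the other things on the bench. A jar may get knocked aside while you work: check, and put right what is needed.

Things in the scene. Friction and masses are not known exactly. Their poses are not given: they have to be found in the camera images.
- chest: plywood fixings chest, fixed to the bench, 200 (x) by 340 (y) by 90 mm tall without lid, walls and floor 10 mm thick. Origin at the centre of its underside; its -x side, with the handle, faces the robot; the lid's hinge line runs along y at x = 100, z = 90 mm. 85 mm along the +y wall are left free for the folding stay, 23 mm along the -y wall, 57 mm behind the back row of cells
- cell1 (a point): centre of the floor (10 mm above the bench) of cell 1. Six cells, 56 (x) by 66 (y) mm inside, parted by low dividers 22 mm high and 4 mm thick. Centres in the chest's frame, mm: cells 1, 2, 3 (front row, by the handle) x = -59, y = 40, -30, -100; cells 4, 5, 6 (back row, by the hinge) x = 1, same y
- lid (a joint): lid angle, 0 shut, grows as it opens; 1.45 with the stay dead straight, about 1.43 locked. Plywood, 0.42 kg, 200 by 340 by 12 mm. The hinge is stiff: unlocked, the lid stays where it is left above about 1.2; lower down it falls shut
- lid_bar (a point): middle of the lid's handle: round steel bar 10 mm thick, 110 mm long, parallel to the hinge, 35 mm off the lid's front edge (30 mm clear between bar and lid edge). It is 235 mm from the hinge, 6 mm above hinge level when shut, and circles about the hinge line
- knee (a joint): knee angle of the folding stay inside the +y wall: 0 folded (lid shut), grows as the lid opens, 2.606 dead straight, then over centre to its stop at about 2.81, which is locked: the lid's weight holds it there. Below 2.606 it is unlocked
- knee_knob (a point): grip point, 12 mm from the free end, of the dark wooden handle on the stay's knee: round, 14 mm thick, along the chest's y, reaching 62 mm inward from the stay's links (links at chest y = 150 to 158 mm, handle end at 88). With the lid up, push it towards the hinge and down to lock, pull it towards the front and up to break; a few newtons. Locked, it is 4 mm above the chest's rim, 68 mm in front of the hinge line
- stay_pivot (a point): axis of the stay's lower link on the chest's +y wall (x = -15, z = 52 mm in the chest's frame), taken at y = 100, beside the knee handle, which circles about it at 63 mm. At lid 1.25 the knee is about 24 mm above the rim and 105 mm in front of the hinge line. The upper link, 95 mm long, is pinned to the lid 80 mm from the hinge
- board: thin dark hardboard laid flat on the bench, fixed, 240 by 240 by 3 mm, no rim; origin at the centre of its underside. The spare jars stand on it
- jar1: jar that stands in cell 1 from the start, or None if that cell is empty: small glass screw jar with a grey metal cap, cylinder 42 mm across and 58 mm tall, 60 to 130 g; origin at the centre of its underside, z up
- jar2: jar that stands in cell 2 from the start, or None if that cell is empty: small glass screw jar with a grey metal cap, cylinder 42 mm across and 58 mm tall, 60 to 130 g; origin at the centre of its underside, z up
- jar3: jar that stands in cell 3 from the start, or None if that cell is empty: small glass screw jar with a grey metal cap, cylinder 42 mm across and 58 mm tall, 60 to 130 g; origin at the centre of its underside, z up
- jar4: jar that stands in cell 4 from the start, or None if that cell is empty: small glass screw jar with a grey metal cap, cylinder 42 mm across and 58 mm tall, 60 to 130 g; origin at the centre of its underside, z up
- jar5: jar that stands in cell 5 from the start, or None if that cell is empty: small glass screw jar with a grey metal cap, cylinder 42 mm across and 58 mm tall, 60 to 130 g; origin at the centre of its underside, z up
- jar6: jar that stands in cell 6 from the start, or None if that cell is empty: small glass screw jar with a grey metal cap, cylinder 42 mm across and 58 mm tall, 60 to 130 g; origin at the centre of its underside, z up
- spare1: spare jar, alike, standing on the board: small glass screw jar with a grey metal cap, cylinder 42 mm across and 58 mm tall, 60 to 130 g; origin at the centre of its underside, z up
- spare2: spare jar, alike, standing on the board: small glass screw jar with a grey metal cap, cylinder 42 mm across and 58 mm tall, 60 to 130 g; origin at the centre of its underside, z up
- spare3: spare jar, alike, standing on the board: small glass screw jar with a grey metal cap, cylinder 42 mm across and 58 mm tall, 60 to 130 g; origin at the centre of its underside, z up
- spare4: spare jar, alike, standing on the board: small glass screw jar with a grey metal cap, cylinder 42 mm across and 58 mm tall, 60 to 130 g; origin at the centre of its underside, z up
- bar_clamp: bystander: aluminium bar clamp lying flat, 360 mm long, 30 mm high
- funnel: bystander: black plastic funnel mouth down, 120 mm across and 120 mm tall
- plane: bystander: beech block plane body, 160 by 52 mm, 60 mm tall
- bowl: bystander: white ceramic bowl, 110 mm across, 45 mm tall
- oil: bystander: amber oil bottle, 52 mm across, 150 mm tall, near the board
- driver: bystander: screwdriver lying between robot and chest
Mind the look-alikes: they are no part of the job. What is shaped like the spare4 but blue or purple is not meant.

How it is judged:
By the outcome, as a careful person would: the job done as asked, in the order asked, and still so for the second after the job is handed in, with the robot touching nothing.
Of jar1, jar2, jar3, jar4, jar5, jar6 only 2 to 4 are there at a start; the rules pass over those that are not, and their reading is None.
At some moment in a run one of spare1, spare2, spare3, spare4 may be knocked a few centimetres aside while the robot is not near it.
It also fails if it takes over 210 s, if anything falls off the work surface, if the arm or the gripper's body presses on something with over 40 N, if the wrist force passes 120 N, or if a joint passes its speed limit or range.

## Working session

There is one attempt and no reset: what is moved stays moved. The work goes in short steps, Python scripts to look and compute and a shell command to move; the robot and the scene stay as the last step left them, time stands still between calls to the robot, and variables do not carry over. Pictures are saved under pics/ and viewed, about 12 in all and at most 16, crops included, and the job is handed in when it is done.

```bash
ls; mkdir -p pics; python3 - <<'E'
from workcell import bot
import cv2
s=bot.read_state(); print(s)
for n in ("top","side"):
    p,d=bot.read_camera(n); cv2.imwrite(f"pics/{n}0.png",p)
    c=bot.get_calibration(n); print(c)
E
```

```text
pics
{'time': 0.0, 'q': array([ 1.12010106e+00,  2.64778681e-01,  1.60542875e+00,  3.81514363e-05,
        1.27377053e+00, -3.68989553e-02]), 'joint_vel': array([-0.00186405, -0.00056515, -0.00039685,  0.00137994, -0.0011155 ,
        0.0008771 ]), 'joint_torque': array([-1.36520925e-03, -5.15094709e+01, -3.67317080e+01,  9.25128688e-05,
        1.27866291e-02,  7.93375648e-06]), 'tool_pos': array([0.27105728, 0.61732934, 0.22991533]), 'tcp_rot': array([-0.64525355, -3.07398754,  0.0036215 ]), 'wrist_force': array([ 0.91680969, -0.44869459, -0.14049003]), 'torque': array([-0.03724997, -0.01032695,  0.053332  ]), 'width': 1.0034704601499154}
{'intrinsics': array([[369.01553815,   0.        , 318.90823716],
       [  0.        , 369.01553815, 196.39287601],
       [  0.        ,   0.        ,   1.        ]]), 'view': array([[-0.06400509, -0.99793088, -0.00610777,  0.03822198],
       [-0.97647258,  0.06388937, -0.20595984,  0.51701992],
       [ 0.2059239 , -0.00721841, -0.97854138,  1.01282059],
       [ 0.        ,  0.        ,  0.        ,  1.        ]])}
{'intrinsics': array([[505.00036001,   0.        , 316.92703424],
       [  0.        , 505.00036001, 202.16580788],
       [  0.        ,   0.        ,   1.        ]]), 'view': array([[ 0.95324906, -0.30190651, -0.01298797, -0.48045851],
       [-0.2289641 , -0.69355363, -0.6830511 ,  0.18796158],
       [ 0.19720972,  0.6540916 , -0.7302551 ,  1.70942557],
       [ 0.        ,  0.        ,  0.        ,  1.        ]])}
```

View pics/top0.png

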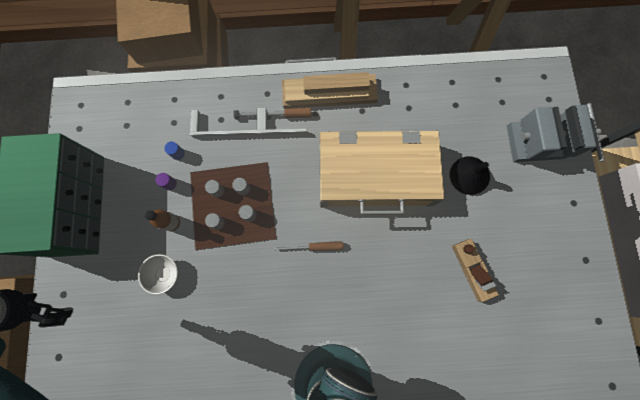

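View pics/side0.png

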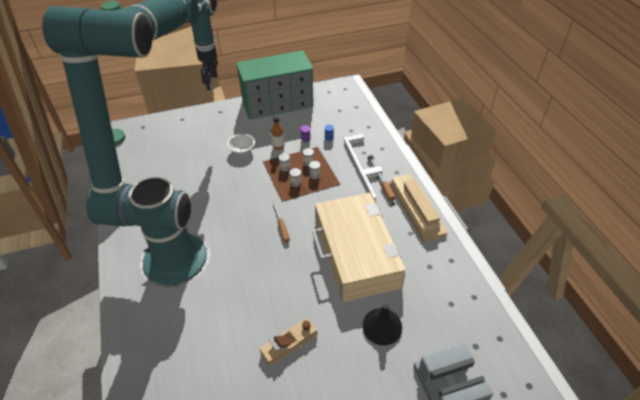

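The top view shows the chest lid (320–442, 132–205), its handle at (380,207), the board (192–276, 165–250) with four jars, and the blue and purple look-alikes left of it. The side view agrees.

```bash
cat > h.py <<'E'
from workcell import bot
import cv2, numpy as np
from scipy.spatial.transform import Rotation as R
def cloud(n):
    """picture, world xyz per pixel, valid"""
    c=bot.get_calibration(n); p,d=bot.read_camera(n)
    K=c["intrinsics"]; V=np.linalg.inv(c["view"])
    v,u=np.mgrid[:400,:640]
    X=np.stack([(u-K[0,2])/K[0,0]*d,(v-K[1,2])/K[1,1]*d,d],-1)
    return p, X@V[:3,:3].T+V[:3,3], d>0
def rect(pts):
    (c,s,a)=cv2.minAreaRect((pts*1000).astype(np.float32)); return np.round(c,1),np.round(s,1),round(a,2)
def tool(): 
    s=bot.read_state(); return s["tool_pos"],R.from_rotvec(s["tcp_rot"])
def rel(pos,yax=None,rot=None):
    """shift and turn (deg) in the tool frame to reach TCP pos, and tool-down rot with jaws along yax"""
    t,r=tool(); 
    d=r.inv().apply(np.asarray(pos)-t)
    if rot is None:
        best=None
        for s in (1,-1):
            y=s*np.r_[np.asarray(yax,float)[:2],0]; y/=np.linalg.norm(y); z=np.r_[0,0,-1.]
            q=R.from_matrix(np.stack([np.cross(y,z),y,z],1)); a=(r.inv()*q).as_rotvec(degrees=True)
            if best is None or np.linalg.norm(a)<np.linalg.norm(best): best=a
        a=best
    else: a=(r.inv()*rot).as_rotvec(degrees=True)
    return np.round(d,4),np.round(a,2)
E
python3 - <<'E'
from h import *
p,X,ok=cloud("top")
for n in ("lid","board","lid_bar"):
    for m in bot.masks_of("top",n)[:2]:
        P=X[m["region"]&ok]; z=np.median(P[:,2]); Q=P[abs(P[:,2]-z)<.006]
        print(n,round(m["p"],2),m["box"],len(P),"z",round(z,4),rect(Q[:,:2]))
for m in bot.masks_of("top","spare1")[:8]:
    P=X[m["region"]&ok]; t=P[P[:,2]>.05]
    if len(t): print(round(m["p"],2),m["box"],t.mean(0).round(4),rect(t[:,:2]),"col",p[m["region"]].mean(0).round())
# lid top by geometry
S=ok&(abs(X[...,2]-.102)<.006)
n,l,st,_=cv2.connectedComponentsWithStats(S.astype(np.uint8)); i=1+st[1:,4].argmax()
print("lidtop",X[l==i].mean(0).round(4),rect(X[l==i][:,:2]))
B=ok&(X[...,2]>.085)&(X[...,2]<.115); B[:200]=0;B[218:]=0;B[:,:350]=0;B[:,415:]=0
print("bar",X[B].round(3)[::12])
E
```

```text
lid 0.84 [320.9, 132.2, 442.8, 215.0] 8492 z 0.1025 (array([ 568.5, -171. ]), array([338.8, 239.5]), 86.73)
board 0.63 [190.1, 164.5, 272.0, 251.6] 5169 z 0.0038 (array([520.3, 269.6]), array([242.5, 243.3]), 3.13)
board 0.35 [205.5, 213.4, 224.8, 231.6] 225 z 0.0605 (array([467.5, 313.5]), array([38.9, 37.1]), 83.13)
lid_bar 0.89 [319.5, 129.1, 441.5, 217.0] 8637 z 0.1025 (array([ 570.6, -171.2]), array([338.8, 244. ]), 86.69)
0.8 [154.1, 172.6, 173.4, 191.4] [0.5979 0.4577 0.0582] (array([598.3, 458.3]), array([38.8, 38.4]), 53.51) col [97. 57. 80.]
0.76 [207.5, 213.8, 224.3, 229.2] [0.4675 0.3121 0.0612] (array([467.5, 313.4]), array([38.9, 37.1]), 83.55) col [110. 112. 111.]
0.63 [166.7, 137.7, 186.0, 158.1] [0.6928 0.4345 0.0581] (array([693.3, 435.7]), array([39.6, 37.7]), 78.59) col [117.  77.  62.]
0.55 [208.5, 179.9, 224.0, 199.7] [0.5655 0.3121 0.0613] (array([566. , 313.2]), array([40. , 38.5]), 57.85) col [106. 108. 107.]
0.52 [237.1, 206.0, 256.2, 225.6] [0.485  0.2164 0.0613] (array([485.6, 216.7]), array([38.1, 37.8]), 41.77) col [110. 112. 111.]
0.52 [230.4, 178.5, 249.3, 196.1] [0.5675 0.2329 0.061 ] (array([568.5, 233.2]), array([38.9, 36.6]), 42.26) col [112. 114. 112.]
lidtop [ 0.5827 -0.1713  0.1025] (array([ 571.8, -171.3]), array([339.8, 245.9]), 86.99)
bar [[ 0.495 -0.081  0.091]
 [ 0.489 -0.112  0.11 ]
 [ 0.49  -0.15   0.091]
 [ 0.488 -0.183  0.093]
 [ 0.483 -0.213  0.107]
 [ 0.484 -0.25   0.088]
 [ 0.481 -0.222  0.101]
 [ 0.476 -0.217  0.097]
 [ 0.477 -0.106  0.101]
 [ 0.467 -0.215  0.102]
 [ 0.469 -0.105  0.1  ]
 [ 0.459 -0.215  0.099]
 [ 0.461 -0.105  0.099]
 [ 0.458 -0.137  0.1  ]
 [ 0.456 -0.17   0.102]
 [ 0.454 -0.202  0.103]
 [ 0.457 -0.115  0.102]
 [ 0.454 -0.147  0.104]
 [ 0.453 -0.18   0.102]
 [ 0.451 -0.213  0.1  ]
 [ 0.453 -0.126  0.101]
 [ 0.452 -0.162  0.098]
 [ 0.449 -0.194  0.099]
 [ 0.452 -0.112  0.098]]
```

```bash
python3 - <<'E'
from h import *
p,X,ok=cloud("top")
S=(ok&(abs(X[...,2]-.102)<.006)).astype(np.uint8)
S=cv2.morphologyEx(S,cv2.MORPH_OPEN,np.ones((9,9),np.uint8))
n,l,st,_=cv2.connectedComponentsWithStats(S); i=1+st[1:,4].argmax()
print("lidtop",X[l==i].mean(0).round(4),rect(X[l==i][:,:2]))
B=ok&(X[...,2]>.085)&(X[...,2]<.115)&(X[...,0]<.466)&(X[...,0]>.44)&(abs(X[...,1]+.16)<.045)
P=X[B]; f=np.polyfit(P[:,1],P[:,0],1); print(P.mean(0),f,np.degrees(np.arctan(f[0])))
B=ok&(X[...,2]>.085)&(X[...,2]<.115)&(X[...,0]<.47)&(X[...,0]>.44)&(abs(X[...,1]+.16)<.1)
print(X[B][:,1].min(),X[B][:,1].max())
a=np.radians(-3.1); print(rel([.454,-.162,.25],[np.cos(a),np.sin(a)]))
E
```

```text
lidtop [ 0.5825 -0.1741  0.1026] (array([ 589.2, -172.5]), array([337.9, 201.3]), 86.29)
[ 0.4539451  -0.15806072  0.1004299 ] [0.05918266 0.46329955] 3.386965863966065
-0.22401767336802605 -0.10393906960585697
(array([-0.4808, -0.6407, -0.0187]), array([-2.000e-02,  1.000e-02,  6.939e+01]))
```

```bash
python3 -m inch '[{"dx":-0.48,"dy":-0.64,"dz":-0.02,"az":69.2,"fingers":-0.25},{"dx":-0.48,"dy":-0.64,"dz":-0.02,"az":69.2,"fingers":-0.25},{"dx":-0.48,"dy":-0.64,"dz":-0.02,"az":69.2,"fingers":-0.25},{"dx":-0.48,"dy":-0.64,"dz":-0.02,"az":69.2,"fingers":-0.25},{"dx":-0.48,"dy":-0.64,"dz":-0.02,"az":69.2,"fingers":-0.25},{"dx":-0.48,"dy":-0.64,"dz":-0.02,"az":69.2,"fingers":-0.25},{"dx":-0.48,"dy":-0.64,"dz":-0.02,"az":69.2,"fingers":-0.25},{"dx":-0.48,"dy":-0.64,"dz":-0.02,"az":69.2,"fingers":-0.25},{"dx":-0.48,"dy":-0.64,"dz":-0.02,"az":69.2,"fingers":-0.25},{"dx":-0.48,"dy":-0.64,"dz":-0.02,"az":69.2,"fingers":-0.25},{"dx":-0.48,"dy":-0.64,"dz":-0.02,"az":69.2,"fingers":-0.25},{"dx":-0.48,"dy":-0.64,"dz":-0.02,"az":69.2,"fingers":-0.25},{"dx":-0.48,"dy":-0.64,"dz":-0.02,"az":69.2,"fingers":-0.25},{"dx":-0.48,"dy":-0.64,"dz":-0.02,"az":69.2,"fingers":-0.25},{"dx":-0.48,"dy":-0.64,"dz":-0.02,"az":69.2,"fingers":-0.25},{"dx":-0.48,"dy":-0.64,"dz":-0.02,"az":69.2,"fingers":-0.25}]' 30
python3 - <<'E'
from h import *
p,X,ok=cloud("wrist"); cv2.imwrite("pics/w1.png",p)
a=np.radians(-3.3); print(rel([.454,-.1645,.078],[np.cos(a),np.sin(a)]))
s=bot.read_state(); print(s["q"].round(2),s["time"],s["width"])
B=ok&(X[...,2]>.085)&(X[...,2]<.12)&(X[...,0]<.47)&(X[...,0]>.43)&(abs(X[...,1]+.16)<.04)
P=X[B]; print(len(P),P.mean(0) if len(P) else 0)
E
```

```text
(array([-0.4819, -0.643 ,  0.1533]), array([-1.000e-02,  0.000e+00,  6.959e+01]))
[ 1.12  0.26  1.6   0.    1.27 -0.04] 0.45 0.9969675874781225
0 0invalid input at $[0]: expected keys dx, dy, dz, ax, ay, az, fingers
```

View pics/w1.png

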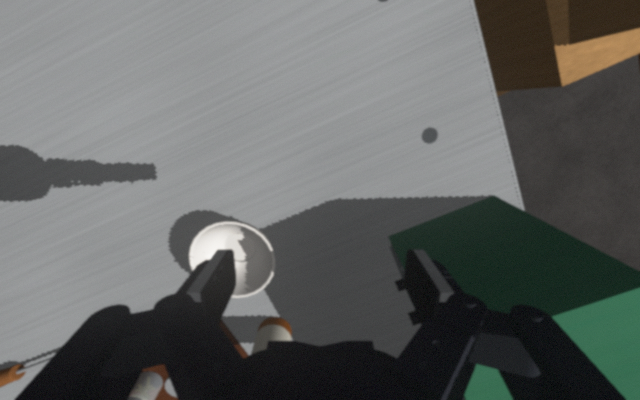

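The move was refused because every row needs all seven keys. The wrist view shows only the bowl and cabinet from the start pose.

```bash
python3 -m inch '[{"dx":-0.48,"dy":-0.64,"dz":-0.02,"ax":0,"ay":0,"az":69.5,"fingers":-0.25},{"dx":-0.48,"dy":-0.64,"dz":-0.02,"ax":0,"ay":0,"az":69.5,"fingers":-0.25},{"dx":-0.48,"dy":-0.64,"dz":-0.02,"ax":0,"ay":0,"az":69.5,"fingers":-0.25},{"dx":-0.48,"dy":-0.64,"dz":-0.02,"ax":0,"ay":0,"az":69.5,"fingers":-0.25},{"dx":-0.48,"dy":-0.64,"dz":-0.02,"ax":0,"ay":0,"az":69.5,"fingers":-0.25},{"dx":-0.48,"dy":-0.64,"dz":-0.02,"ax":0,"ay":0,"az":69.5,"fingers":-0.25},{"dx":-0.48,"dy":-0.64,"dz":-0.02,"ax":0,"ay":0,"az":69.5,"fingers":-0.25},{"dx":-0.48,"dy":-0.64,"dz":-0.02,"ax":0,"ay":0,"az":69.5,"fingers":-0.25},{"dx":-0.48,"dy":-0.64,"dz":-0.02,"ax":0,"ay":0,"az":69.5,"fingers":-0.25},{"dx":-0.48,"dy":-0.64,"dz":-0.02,"ax":0,"ay":0,"az":69.5,"fingers":-0.25},{"dx":-0.48,"dy":-0.64,"dz":-0.02,"ax":0,"ay":0,"az":69.5,"fingers":-0.25},{"dx":-0.48,"dy":-0.64,"dz":-0.02,"ax":0,"ay":0,"az":69.5,"fingers":-0.25},{"dx":-0.48,"dy":-0.64,"dz":-0.02,"ax":0,"ay":0,"az":69.5,"fingers":-0.25},{"dx":-0.48,"dy":-0.64,"dz":-0.02,"ax":0,"ay":0,"az":69.5,"fingers":-0.25},{"dx":-0.48,"dy":-0.64,"dz":-0.02,"ax":0,"ay":0,"az":69.5,"fingers":-0.25},{"dx":-0.48,"dy":-0.64,"dz":-0.02,"ax":0,"ay":0,"az":69.5,"fingers":-0.25}]' 30
python3 - <<'E'
from h import *
p,X,ok=cloud("wrist"); cv2.imwrite("pics/w2.png",p)
a=np.radians(-3.3); print(rel([.454,-.1645,.078],[np.cos(a),np.sin(a)]))
s=bot.read_state(); print(s["q"].round(2),s["time"],s["width"])
B=ok&(X[...,2]>.085)&(X[...,2]<.12)&(X[...,0]<.47)&(X[...,0]>.43)&(abs(X[...,1]+.16)<.04)
P=X[B]; print(len(P),P.mean(0) if len(P) else 0)
E
```

```text
time: 2.45
tool_pos: [0.4533, -0.1597, 0.2512]
tcp_rot: [-2.281, -2.16, -0.0]
wrist_force: [-0.4, -0.7, -0.3]
width: 0.375
(array([-0.0048,  0.0009,  0.1733]), array([-0.  , -0.01,  0.2 ]))
[-0.39 -0.12  1.98  0.    1.29 -0.34] 2.5 0.37531579724969427
700 [ 0.45458785 -0.15808238  0.10005089]
```

```bash
python3 -m inch '[{"dx":-0.005,"dy":0.001,"dz":0.05,"ax":0,"ay":0,"az":0.2,"fingers":-0.4},{"dx":-0.005,"dy":0.001,"dz":0.1,"ax":0,"ay":0,"az":0.2,"fingers":-0.4},{"dx":-0.005,"dy":0.001,"dz":0.14,"ax":0,"ay":0,"az":0.2,"fingers":-0.4},{"dx":-0.005,"dy":0.001,"dz":0.16,"ax":0,"ay":0,"az":0.2,"fingers":-0.4},{"dx":-0.005,"dy":0.001,"dz":0.172,"ax":0,"ay":0,"az":0.2,"fingers":-0.4},{"dx":-0.005,"dy":0.001,"dz":0.172,"ax":0,"ay":0,"az":0.2,"fingers":-1},{"dx":-0.005,"dy":0.001,"dz":0.172,"ax":0,"ay":0,"az":0.2,"fingers":-1},{"dx":-0.005,"dy":0.001,"dz":0.172,"ax":0,"ay":0,"az":0.2,"fingers":-1},{"dx":-0.005,"dy":0.001,"dz":0.172,"ax":0,"ay":0,"az":0.2,"fingers":-1},{"dx":-0.005,"dy":0.001,"dz":0.172,"ax":0,"ay":0,"az":0.2,"fingers":-1}]' 40
python3 - <<'E'
import numpy as np
# bar displacement for lid angles, in chest x,z
r=np.hypot(.235,.006); b=np.arctan2(.006,.235)
for t in np.r_[0:1.41:.1]: print(round(t,2),round(.235-r*np.cos(t+b),3),round(r*np.sin(t+b)-.006,3))
from h import *
s=bot.read_state();print(s["q"],s["time"])
E
```

```text
time: 3.75
tool_pos: [0.4548, -0.1638, 0.0801]
tcp_rot: [2.285, 2.156, 0.003]
wrist_force: [1.9, 5.7, -3.5]
width: 0.102
0.0 0.0 0.0
0.1 0.002 0.023
0.2 0.006 0.047
0.3 0.012 0.069
0.4 0.021 0.091
0.5 0.032 0.112
0.6 0.044 0.132
0.7 0.059 0.15
0.8 0.076 0.167
0.9 0.094 0.182
1.0 0.113 0.195
1.1 0.134 0.206
1.2 0.155 0.215
1.3 0.178 0.222
1.4 0.201 0.227
[-0.39861303  0.0511955   2.15103645  0.00233085  0.93832343 -0.34207549] 3.75
```

```bash
python3 -m inch '[{"dx":0,"dy":0.002,"dz":-0.023,"ax":0,"ay":0,"az":0,"fingers":-1},{"dx":0,"dy":0.006,"dz":-0.047,"ax":0,"ay":0,"az":0,"fingers":-1},{"dx":0,"dy":0.012,"dz":-0.069,"ax":0,"ay":0,"az":0,"fingers":-1},{"dx":0,"dy":0.021,"dz":-0.091,"ax":0,"ay":0,"az":0,"fingers":-1},{"dx":0,"dy":0.032,"dz":-0.112,"ax":0,"ay":0,"az":0,"fingers":-1},{"dx":0,"dy":0.044,"dz":-0.132,"ax":0,"ay":0,"az":0,"fingers":-1},{"dx":0,"dy":0.059,"dz":-0.150,"ax":0,"ay":0,"az":0,"fingers":-1},{"dx":0,"dy":0.076,"dz":-0.167,"ax":0,"ay":0,"az":0,"fingers":-1},{"dx":0,"dy":0.094,"dz":-0.182,"ax":0,"ay":0,"az":0,"fingers":-1},{"dx":0,"dy":0.113,"dz":-0.195,"ax":0,"ay":0,"az":0,"fingers":-1},{"dx":0,"dy":0.134,"dz":-0.206,"ax":0,"ay":0,"az":0,"fingers":-1},{"dx":0,"dy":0.155,"dz":-0.215,"ax":0,"ay":0,"az":0,"fingers":-1},{"dx":0,"dy":0.178,"dz":-0.222,"ax":0,"ay":0,"az":0,"fingers":-1},{"dx":0,"dy":0.193,"dz":-0.225,"ax":0,"ay":0,"az":0,"fingers":-1},{"dx":0,"dy":0.193,"dz":-0.225,"ax":0,"ay":0,"az":0,"fingers":-1},{"dx":0,"dy":0.193,"dz":-0.225,"ax":0,"ay":0,"az":0,"fingers":-1}]' 40
python3 - <<'E'
from h import *
for n in("top","side"):
  p,d=bot.read_camera(n); cv2.imwrite(f"pics/{n}1.png",p)
a=cv2.imread("pics/top1.png")[100:270,150:470]; b=cv2.imread("pics/side1.png")[120:310,220:460]
h=300; cv2.imwrite("pics/c1.png",np.vstack([cv2.resize(a,(564,300)),cv2.resize(b,(564,300))[:, :]]))
E
```

```text
time: 5.75
tool_pos: [0.6483, -0.175, 0.3091]
tcp_rot: [2.282, 2.154, 0.008]
wrist_force: [-0.5, 2.8, 5.8]
width: 0.097
```

View pics/c1.png

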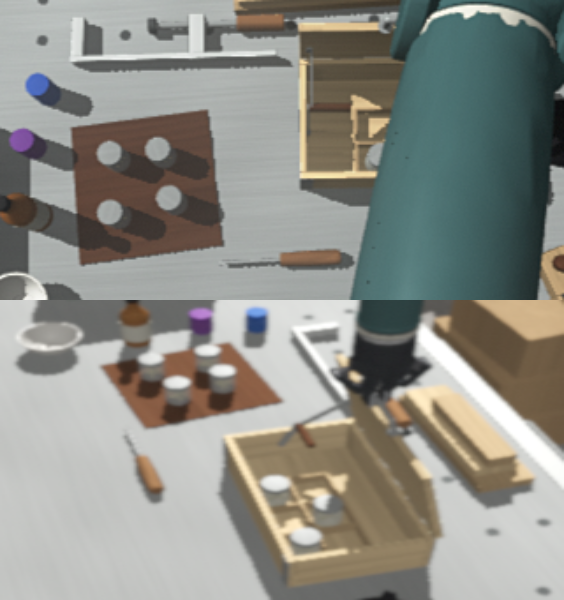

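The crop shows the lid up with the stay nearly straight; the knee handle is visible at crop (305,435), and at least three jars stand in the chest. Next I release the bar, back off and work out the knee geometry.

```bash
python3 -m inch '[{"dx":0,"dy":0,"dz":0,"ax":0,"ay":0,"az":0,"fingers":-0.4},{"dx":0,"dy":0,"dz":0,"ax":0,"ay":0,"az":0,"fingers":-0.4},{"dx":0,"dy":0,"dz":0,"ax":0,"ay":0,"az":0,"fingers":-0.3},{"dx":0,"dy":0,"dz":-0.03,"ax":0,"ay":0,"az":0,"fingers":-0.3},{"dx":0,"dy":0,"dz":-0.07,"ax":0,"ay":0,"az":0,"fingers":-0.2},{"dx":0,"dy":-0.06,"dz":-0.07,"ax":0,"ay":0,"az":0,"fingers":-0.1},{"dx":0.05,"dy":-0.12,"dz":-0.06,"ax":-10,"ay":0,"az":0,"fingers":-0.1},{"dx":0.1,"dy":-0.16,"dz":-0.05,"ax":-20,"ay":0,"az":0,"fingers":-0.1},{"dx":0.1,"dy":-0.16,"dz":-0.05,"ax":-25,"ay":0,"az":0,"fingers":-0.1},{"dx":0.1,"dy":-0.16,"dz":-0.05,"ax":-25,"ay":0,"az":0,"fingers":-0.1}]'
cat >> h.py <<'E'
A=np.radians(-3.3); CO=np.array([.589,-.172,0]); CR=R.from_rotvec([0,0,A])
def W(x,y,z): return CO+CR.apply(np.array([x,y,z])/1000)          # chest mm -> world m
def C(P): return CR.inv().apply(np.asarray(P)-CO)*1000            # world m -> chest mm
def trot(tilt): # tool x=chest y, tool y=chest x, tilt deg (negative: top towards robot)
    return CR*R.from_matrix(np.array([[0,1,0],[1,0,0],[0,0,-1.]]))*R.from_rotvec([tilt,0,0],degrees=True)
def knee(th,s=1):
    from scipy.optimize import brentq
    L=lambda t,f:np.array([100-80*np.cos(t+f),90+80*np.sin(t+f)]); P=np.array([-15,52.])
    f=brentq(lambda f:np.linalg.norm(L(1.45,f)-P)-158,-.4,.4)
    U=L(th,f)-P; D=np.linalg.norm(U); a=np.arccos(np.clip((63**2+D*D-95**2)/(2*63*D),-1,1))
    b=np.arctan2(U[1],U[0])+s*a; return P+63*np.array([np.cos(b),np.sin(b)])
E
python3 - <<'E'
from h import *
print([(t,s,knee(t,s).round(1)) for t,s in((1.25,1),(1.3,1),(1.35,1),(1.37,1),(1.4,1),(1.45,1),(1.43,-1))])
p,X,ok=cloud("side"); cv2.imwrite("pics/s2.png",p)
for n in ("knee_knob","lid"):
  for m in bot.masks_of("side",n)[:1]:
    P=C(X[m["region"]&ok]); print(n,round(m["p"],2),m["box"],len(P))
    if n=="knee_knob": print(np.percentile(P,[5,50,95],axis=0).round(0))
Q=C(X[ok]); H=Q[(abs(Q[:,1]-115)<25)&(Q[:,2]>90)&(Q[:,2]<140)&(abs(Q[:,0])<40)]; print(len(H),np.median(H,0).round(),np.percentile(H,[5,95],axis=0).round())
F=Q[(Q[:,2]>130)&(Q[:,2]<270)&(abs(Q[:,1])<150)&(Q[:,0]>20)&(Q[:,0]<110)]
f=np.polyfit(F[:,2],F[:,0],1); print("lid ang",np.arctan2(1,-f[0]),f)
s=bot.read_state(); print(C(s["tool_pos"]),s["q"].round(2))
E
```

```text
time: 7.1
tool_pos: [0.491, -0.0649, 0.3567]
tcp_rot: [2.027, 1.916, 0.431]
wrist_force: [-0.2, -0.7, 0.0]
width: 0.45
[(1.25, 1, array([ -4.5, 114.1])), (1.3, 1, array([  0.9, 113. ])), (1.35, 1, array([  6.8, 111.1])), (1.37, 1, array([  9.4, 110.1])), (1.4, 1, array([ 13.8, 108.1])), (1.45, 1, array([27.1, 98.8])), (1.43, -1, array([33.5, 92.2]))]
knee_knob 0.48 [339.1, 182.2, 364.9, 214.7] 136
[[-11.  88.  63.]
 [  6. 148. 114.]
 [ 65. 160. 155.]]
lid 0.7 [362.3, 153.3, 408.5, 273.5] 1400
43 [  5. 112. 115.] [[  0.  96. 110.]
 [ 12. 136. 119.]]
lid ang 1.428923254882486 [ -0.14283267 101.94838161]
[-99.77806375  99.73482126 359.76458464] [-0.24 -0.43  2.08  0.09  1.06 -0.21]
```

```bash
python3 - <<'E'
from h import *
for p in ((-18,101,165),(16,101,94)): print(rel(W(*p),rot=trot(-25)))
print(bot.read_state()["tcp_rot"], trot(-25).as_rotvec())
# after grip: arc displacement in tool frame from knob (8,110.5)
th0=np.arctan2(110.5-52,8+15); r=trot(-25)
for b in np.r_[0:0.62:.08]:
    d=63*np.array([np.cos(th0-b)-np.cos(th0),np.sin(th0-b)-np.sin(th0)])/1000
    print(b.round(2), r.inv().apply(CR.apply([d[0],0,d[1]])).round(4), np.round(np.r_[-15,52]+63*np.r_[np.cos(th0-b),np.sin(th0-b)],1))
E
```

```text
(array([ 0.0012, -0.0098,  0.211 ]), array([ 0.43, -0.01, -0.02]))
(array([ 0.0012, -0.0096,  0.2897]), array([ 0.43, -0.01, -0.02]))
[2.02688481 1.91279642 0.43192811] [2.03124318 1.9174962  0.42509867]
0.0 [0. 0. 0.] [  8.1 110.6]
0.08 [0.     0.0033 0.0038] [ 12.7 108.6]
0.16 [0.     0.0063 0.0078] [ 17.1 106.2]
0.24 [0.     0.009  0.0121] [ 21.3 103.5]
0.32 [0.     0.0113 0.0166] [ 25.3 100.4]
0.4 [0.     0.0133 0.0212] [29.1 97. ]
0.48 [0.     0.0149 0.026 ] [32.5 93.4]
0.56 [0.     0.0161 0.0309] [35.7 89.4]
```

```bash
python3 -m inch '[{"dx":0.001,"dy":-0.01,"dz":0.05,"ax":0.4,"ay":0,"az":0,"fingers":0},{"dx":0.001,"dy":-0.01,"dz":0.1,"ax":0.4,"ay":0,"az":0,"fingers":0},{"dx":0.001,"dy":-0.01,"dz":0.15,"ax":0.4,"ay":0,"az":0,"fingers":0},{"dx":0.001,"dy":-0.01,"dz":0.2,"ax":0.4,"ay":0,"az":0,"fingers":0},{"dx":0.001,"dy":-0.01,"dz":0.235,"ax":0.4,"ay":0,"az":0,"fingers":0},{"dx":0.001,"dy":-0.01,"dz":0.26,"ax":0.4,"ay":0,"az":0,"fingers":0},{"dx":0.001,"dy":-0.01,"dz":0.28,"ax":0.4,"ay":0,"az":0,"fingers":0},{"dx":0.001,"dy":-0.01,"dz":0.29,"ax":0.4,"ay":0,"az":0,"fingers":0},{"dx":0.001,"dy":-0.01,"dz":0.29,"ax":0.4,"ay":0,"az":0,"fingers":-1},{"dx":0.001,"dy":-0.01,"dz":0.29,"ax":0.4,"ay":0,"az":0,"fingers":-1},{"dx":0.001,"dy":-0.01,"dz":0.29,"ax":0.4,"ay":0,"az":0,"fingers":-1},{"dx":0.001,"dy":-0.01,"dz":0.29,"ax":0.4,"ay":0,"az":0,"fingers":-1},{"dx":0.001,"dy":-0.01,"dz":0.29,"ax":0.4,"ay":0,"az":0,"fingers":-1}]' 30
```

```text
time: 8.88
tool_pos: [0.6111, -0.0726, 0.0945]
tcp_rot: [2.03, 1.916, 0.427]
wrist_force: [1.0, -3.1, 0.4]
width: 0.152
```

```bash
python3 -m inch '[{"dx":0,"dy":0.0033,"dz":0.0038,"ax":0,"ay":0,"az":0,"fingers":-1},{"dx":0,"dy":0.0063,"dz":0.0078,"ax":0,"ay":0,"az":0,"fingers":-1},{"dx":0,"dy":0.009,"dz":0.0121,"ax":0,"ay":0,"az":0,"fingers":-1},{"dx":0,"dy":0.0113,"dz":0.0166,"ax":0,"ay":0,"az":0,"fingers":-1},{"dx":0,"dy":0.0133,"dz":0.0212,"ax":0,"ay":0,"az":0,"fingers":-1},{"dx":0,"dy":0.0149,"dz":0.026,"ax":0,"ay":0,"az":0,"fingers":-1},{"dx":0,"dy":0.0155,"dz":0.0285,"ax":0,"ay":0,"az":0,"fingers":-1},{"dx":0,"dy":0.0155,"dz":0.0285,"ax":0,"ay":0,"az":0,"fingers":-1},{"dx":0,"dy":0.0155,"dz":0.0285,"ax":0,"ay":0,"az":0,"fingers":-1}]' 30
python3 - <<'E'
from h import *
t,r=tool(); g=C(t-r.apply([0,0,.019])); print("grasp pt",g.round(1), "b", np.arctan2(g[2]-52,g[0]+15), "r",np.hypot(g[2]-52,g[0]+15), "locked expected b",np.arctan2(42,47))
E
```

```text
time: 10.0
tool_pos: [0.6365, -0.074, 0.0748]
tcp_rot: [2.031, 1.917, 0.426]
wrist_force: [-6.4, -2.6, 3.2]
width: 0.154
grasp pt [ 33.7 100.6  92. ] b 0.6878485729065862 r 63.01837757218987 locked expected b 0.7292773806962719
```

```bash
python3 -m inch '[{"dx":0,"dy":0,"dz":0,"ax":0,"ay":0,"az":0,"fingers":-0.2},{"dx":0,"dy":0,"dz":0,"ax":0,"ay":0,"az":0,"fingers":-0.1},{"dx":0,"dy":0,"dz":0,"ax":0,"ay":0,"az":0,"fingers":-0.1},{"dx":0,"dy":0,"dz":-0.03,"ax":0,"ay":0,"az":0,"fingers":0},{"dx":0,"dy":0,"dz":-0.08,"ax":0,"ay":0,"az":0,"fingers":0.5},{"dx":0,"dy":0,"dz":-0.14,"ax":0,"ay":0,"az":0,"fingers":0.5},{"dx":0,"dy":0,"dz":-0.2,"ax":0,"ay":0,"az":0,"fingers":0.5},{"dx":0.06,"dy":-0.02,"dz":-0.24,"ax":0,"ay":0,"az":0,"fingers":0.5},{"dx":0.12,"dy":-0.02,"dz":-0.25,"ax":0,"ay":0,"az":0,"fingers":0.5},{"dx":0.18,"dy":-0.02,"dz":-0.25,"ax":0,"ay":0,"az":0,"fingers":0.5},{"dx":0.24,"dy":-0.02,"dz":-0.25,"ax":0,"ay":0,"az":0,"fingers":0.5},{"dx":0.3,"dy":-0.02,"dz":-0.25,"ax":0,"ay":0,"az":0,"fingers":0.5},{"dx":0.3,"dy":-0.02,"dz":-0.25,"ax":0,"ay":0,"az":0,"fingers":0.5}]' 30
python3 - <<'E'
from h import *
out=[]
for n in("top","side"):
  p,X,ok=cloud(n); out.append(p)
  Q=np.where(ok[...,None],C(X.reshape(-1,3)).reshape(X.shape),0)
  if n=="side":
    q=Q[ok]; H=q[(abs(q[:,1]-115)<25)&(q[:,2]>75)&(q[:,2]<140)&(abs(q[:,0]-15)<40)]; print("knob",len(H),np.median(H,0).round())
    F=q[(q[:,2]>130)&(q[:,2]<270)&(abs(q[:,1])<150)&(q[:,0]>20)&(q[:,0]<110)]; f=np.polyfit(F[:,2],F[:,0],1); print("lid",np.arctan2(1,-f[0]))
  S=(ok&(Q[...,2]>58)&(Q[...,2]<80)&(abs(Q[...,1]+30)<110)&(abs(Q[...,0]+28)<60)).astype(np.uint8)
  k,l,st,_=cv2.connectedComponentsWithStats(S)
  for i in range(1,k):
    if st[i,4]>25: print(n,"in chest",st[i,4],Q[l==i].mean(0).round())
  for m in bot.masks_of(n,"spare1")[:12]:
    P=X[m["region"]&ok]; t=P[P[:,2]>.05]; print(n,round(m["p"],2),t.mean(0).round(4) if len(t) else None,C(t.mean(0)).round() if len(t) else "")
a=out[0][100:270,150:470]; b=out[1][120:310,220:460]
cv2.imwrite("pics/c2.png",np.vstack([cv2.resize(a,(564,300)),cv2.resize(b,(564,300))]))
E
```

```text
time: 11.62
tool_pos: [0.5297, 0.2376, 0.2929]
tcp_rot: [2.025, 1.924, 0.429]
wrist_force: [-0.1, -0.1, 0.0]
width: 0.749
top in chest 158 [ -3. -28.  68.]
top in chest 163 [-59.  40.  68.]
top in chest 161 [ -57. -101.   68.]
top 0.75 [0.4642 0.3084 0.0691] [-152.  472.   69.]
top 0.75 [0.6931 0.4341 0.0582] [ 69. 611.  58.]
top 0.64 [0.5536 0.2859 0.0985] [-62. 455.  99.]
top 0.49 [0.4855 0.2165 0.0613] [-126.  382.   61.]
top 0.46 [0.5609 0.2056 0.0611] [-50. 375.  61.]
knob 47 [ 28. 113.  96.]
lid 1.4595054998064554
side in chest 108 [-61.  34.  66.]
side in chest 114 [ -4. -35.  66.]
side in chest 124 [ -59. -106.   66.]
side 0.63 [0.5623 0.3043 0.0583] [-54. 474.  58.]
side 0.5 [0.5587 0.2001 0.0587] [-52. 370.  59.]
side 0.49 [0.4652 0.3043 0.0579] [-151.  468.   58.]
side 0.49 [0.6908 0.4293 0.0556] [ 67. 606.  56.]
side 0.45 [0.483  0.2126 0.058 ] [-128.  378.   58.]
side 0.42 [0.5946 0.4525 0.0562] [-30. 624.  56.]
```

View pics/c2.png

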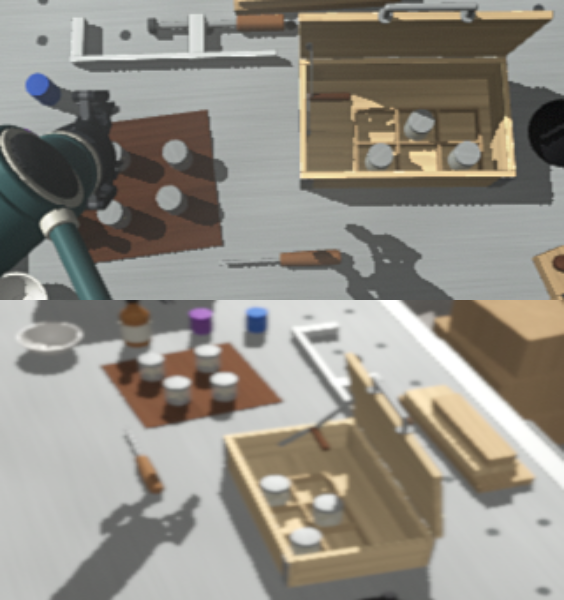

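Locked: knob at (28,113,96) and the lid stands at about 1.43–1.46. Jars are in cells 1, 3 and 5, so cells 2, 4 and 6 are empty; one spare has been nudged from (.568,.233) to (.561,.206), still on the board.

```bash
cat >> h.py <<'E'
def jrot(s,tilt=15): # jaws along chest y (sign s), top leaning to robot
    z=np.array([np.sin(np.radians(tilt)),0,-np.cos(np.radians(tilt))]); y=np.array([0,s,0.])
    return CR*R.from_matrix(np.stack([np.cross(y,z),y,z],1))
def jtcp(xy,base,s=None,tilt=15): # TCP world for jar at world xy standing on base z
    o=CR.apply([.0245*np.sin(np.radians(tilt)),0,0]); return np.r_[np.asarray(xy)+o[:2],base+.018]
E
python3 - <<'E'
from h import *
t,r=tool(); c=bot.get_calibration("wrist"); V=np.linalg.inv(c["view"]); print("cam in tool",r.inv().apply(V[:3,3]-t).round(3)); s=bot.read_state(); print("q",s["q"].round(2))
for sg in(1,-1):
  print(sg,rel(jtcp([.561,.206],.003)+[0,0,.1],rot=jrot(sg)))
E
```

```text
cam in tool [ 0.076 -0.    -0.143]
q [ 0.51 -0.19  2.02 -0.28  0.95  0.69]
1 (array([-0.0237, -0.0375,  0.1719]), array([  7.84,   7.92, -89.8 ]))
-1 (array([-0.0237, -0.0375,  0.1719]), array([ 7.92, -7.84, 89.7 ]))
```

```bash
python3 -m inch '[{"dx":-0.024,"dy":-0.037,"dz":0.03,"ax":7.8,"ay":7.9,"az":-89.8,"fingers":0.5},{"dx":-0.024,"dy":-0.037,"dz":0.03,"ax":7.8,"ay":7.9,"az":-89.8,"fingers":0.5},{"dx":-0.024,"dy":-0.037,"dz":0.03,"ax":7.8,"ay":7.9,"az":-89.8,"fingers":0.5},{"dx":-0.024,"dy":-0.037,"dz":0.03,"ax":7.8,"ay":7.9,"az":-89.8,"fingers":0.5},{"dx":-0.024,"dy":-0.037,"dz":0.03,"ax":7.8,"ay":7.9,"az":-89.8,"fingers":0.5},{"dx":-0.024,"dy":-0.037,"dz":0.06,"ax":7.8,"ay":7.9,"az":-89.8,"fingers":0.5},{"dx":-0.024,"dy":-0.037,"dz":0.1,"ax":7.8,"ay":7.9,"az":-89.8,"fingers":0.5},{"dx":-0.024,"dy":-0.037,"dz":0.14,"ax":7.8,"ay":7.9,"az":-89.8,"fingers":0.5},{"dx":-0.024,"dy":-0.037,"dz":0.172,"ax":7.8,"ay":7.9,"az":-89.8,"fingers":0.5},{"dx":-0.024,"dy":-0.037,"dz":0.172,"ax":7.8,"ay":7.9,"az":-89.8,"fingers":0.5},{"dx":-0.024,"dy":-0.037,"dz":0.172,"ax":7.8,"ay":7.9,"az":-89.8,"fingers":0.5}]' 35
python3 - <<'E'
from h import *
s=bot.read_state(); print(s["q"].round(2))
p,X,ok=cloud("wrist"); cv2.imwrite("pics/w3.png",p)
for m in bot.masks_of("wrist","spare1")[:4]:
    P=X[m["region"]&ok]; t=P[(P[:,2]>.055)&(P[:,2]<.068)]
    if len(t): print(round(m["p"],2),m["box"],len(t),t.mean(0).round(4),rect(t[:,:2]))
print(rel(jtcp([.561,.206],.003),rot=jrot(1)))
# lift, and carry to above cell 4
E
```

```text
time: 13.2
tool_pos: [0.5682, 0.2041, 0.1222]
tcp_rot: [0.088, 2.877, -0.01]
wrist_force: [0.2, 1.4, -0.2]
width: 0.752
[ 0.37  0.08  2.05 -0.15  0.77 -1.05]
0.94 [419.6, 127.1, 503.8, 205.6] 2469 [0.5647 0.3104 0.0608] (array([566.8, 311.6]), array([40.5, 40.1]), 41.66)
0.93 [299.5, 25.1, 367.6, 104.7] 4195 [0.4852 0.2158 0.0611] (array([486.2, 215.7]), array([40. , 39.6]), 85.3)
0.85 [296.1, 131.5, 348.9, 211.9] 2313 [0.5601 0.2047 0.0609] (array([562.1, 204.6]), array([39.9, 39.7]), 31.4)
0.8 [573.1, 155.3, 637.9, 230.6] 466 [0.6037 0.4427 0.0577] (array([605.7, 443.4]), array([35.8, 12.3]), 23.52)
(array([0.028 , 0.0004, 0.0983]), array([ 0.07,  0.2 , -0.12]))
```

View pics/w3.png

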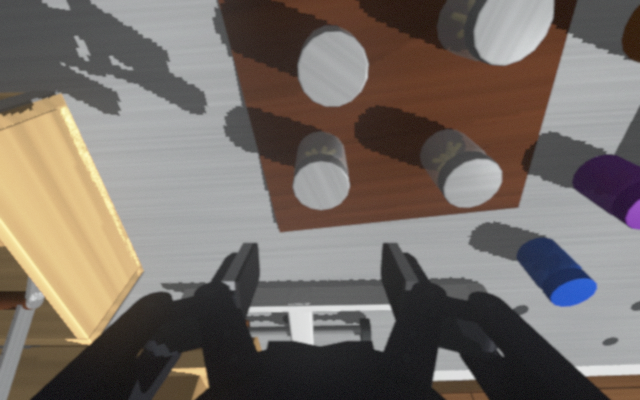

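The two front spares are at (332,67) and (322,170) px and the third is at (462,165). The jar I want is centred between the fingers, with the purple and blue look-alikes off to the right.

```bash
python3 -m inch '[{"dx":0.008,"dy":0,"dz":0.03,"ax":0,"ay":0.2,"az":0,"fingers":0.5},{"dx":0.016,"dy":0,"dz":0.06,"ax":0,"ay":0.2,"az":0,"fingers":0.5},{"dx":0.022,"dy":0,"dz":0.08,"ax":0,"ay":0.2,"az":0,"fingers":0.5},{"dx":0.027,"dy":0,"dz":0.098,"ax":0,"ay":0.2,"az":0,"fingers":0.5},{"dx":0.027,"dy":0,"dz":0.098,"ax":0,"ay":0.2,"az":0,"fingers":0.4},{"dx":0.027,"dy":0,"dz":0.098,"ax":0,"ay":0.2,"az":0,"fingers":-1},{"dx":0.027,"dy":0,"dz":0.098,"ax":0,"ay":0.2,"az":0,"fingers":-1},{"dx":0.027,"dy":0,"dz":0.098,"ax":0,"ay":0.2,"az":0,"fingers":-1},{"dx":0.027,"dy":0,"dz":0.098,"ax":0,"ay":0.2,"az":0,"fingers":-1},{"dx":0.016,"dy":0,"dz":0.06,"ax":0,"ay":0.2,"az":0,"fingers":-1},{"dx":0,"dy":0,"dz":0,"ax":0,"ay":0.2,"az":0,"fingers":-1},{"dx":-0.016,"dy":0,"dz":-0.06,"ax":0,"ay":0.2,"az":0,"fingers":-1},{"dx":-0.026,"dy":0,"dz":-0.1,"ax":0,"ay":0.2,"az":0,"fingers":-1},{"dx":-0.026,"dy":0,"dz":-0.1,"ax":0,"ay":0.2,"az":0,"fingers":-1}]' 35
python3 - <<'E'
from h import *
for c in((1,40),(1,-100),(-59,-30)):
  T=jtcp(W(*c,0)[:2],.010); print(c,rel(T+[0,0,.15],rot=jrot(1)),rel(T+[0,0,.003],rot=jrot(1)))
print(bot.read_state()["q"].round(2))
E
```

```text
time: 15.05
tool_pos: [0.5702, 0.2059, 0.2322]
tcp_rot: [0.086, 2.87, -0.003]
wrist_force: [0.1, -0.7, -2.2]
width: 0.486
(1, 40) (array([-0.0327, -0.3364,  0.0634]), array([ 0.29,  0.5 , -0.17])) (array([ 0.0066, -0.3373,  0.205 ]), array([ 0.29,  0.5 , -0.17]))
(1, -100) (array([-0.0331, -0.4764,  0.0627]), array([ 0.29,  0.5 , -0.17])) (array([ 0.0062, -0.4773,  0.2043]), array([ 0.29,  0.5 , -0.17]))
(-59, -30) (array([ 0.0249, -0.4065,  0.047 ]), array([ 0.29,  0.5 , -0.17])) (array([ 0.0642, -0.4073,  0.1886]), array([ 0.29,  0.5 , -0.17]))
[ 0.37 -0.02  1.94 -0.13  0.97 -1.09]
```

```bash
python3 -m inch '[{"dx":-0.03,"dy":-0.06,"dz":0,"ax":0.3,"ay":0.5,"az":-0.2,"fingers":-1},{"dx":-0.033,"dy":-0.12,"dz":0,"ax":0.3,"ay":0.5,"az":-0.2,"fingers":-1},{"dx":-0.033,"dy":-0.18,"dz":0,"ax":0.3,"ay":0.5,"az":-0.2,"fingers":-1},{"dx":-0.033,"dy":-0.24,"dz":0.02,"ax":0.3,"ay":0.5,"az":-0.2,"fingers":-1},{"dx":-0.033,"dy":-0.3,"dz":0.04,"ax":0.3,"ay":0.5,"az":-0.2,"fingers":-1},{"dx":-0.033,"dy":-0.336,"dz":0.063,"ax":0.3,"ay":0.5,"az":-0.2,"fingers":-1},{"dx":-0.033,"dy":-0.336,"dz":0.063,"ax":0.3,"ay":0.5,"az":-0.2,"fingers":-1},{"dx":-0.02,"dy":-0.337,"dz":0.11,"ax":0.3,"ay":0.5,"az":-0.2,"fingers":-1},{"dx":-0.009,"dy":-0.337,"dz":0.15,"ax":0.3,"ay":0.5,"az":-0.2,"fingers":-1},{"dx":0,"dy":-0.337,"dz":0.182,"ax":0.3,"ay":0.5,"az":-0.2,"fingers":-1},{"dx":0.004,"dy":-0.337,"dz":0.197,"ax":0.3,"ay":0.5,"az":-0.2,"fingers":-1},{"dx":0.0068,"dy":-0.337,"dz":0.206,"ax":0.3,"ay":0.5,"az":-0.2,"fingers":-1},{"dx":0.0072,"dy":-0.337,"dz":0.2075,"ax":0.3,"ay":0.5,"az":-0.2,"fingers":-1},{"dx":0.0072,"dy":-0.337,"dz":0.2075,"ax":0.3,"ay":0.5,"az":-0.2,"fingers":-1}]'

```

```text
time: 16.8
tool_pos: [0.5998, -0.1323, 0.0297]
tcp_rot: [0.082, 2.877, -0.012]
wrist_force: [0.2, -0.0, -0.4]
width: 0.486
```

```bash
python3 -m inch '[{"dx":0,"dy":0,"dz":0,"ax":0,"ay":0,"az":0,"fingers":0.2},{"dx":0,"dy":0,"dz":0,"ax":0,"ay":0,"az":0,"fingers":0.25},{"dx":0,"dy":0,"dz":0,"ax":0,"ay":0,"az":0,"fingers":0.25},{"dx":-0.006,"dy":0,"dz":-0.022,"ax":0,"ay":0,"az":0,"fingers":0.25},{"dx":-0.016,"dy":0,"dz":-0.06,"ax":0,"ay":0,"az":0,"fingers":0.25},{"dx":-0.031,"dy":0,"dz":-0.116,"ax":0,"ay":0,"az":0,"fingers":0.25},{"dx":-0.047,"dy":0,"dz":-0.174,"ax":0,"ay":0,"az":0,"fingers":0.3},{"dx":-0.03,"dy":0.05,"dz":-0.19,"ax":0,"ay":0,"az":0,"fingers":0.5},{"dx":0,"dy":0.1,"dz":-0.2,"ax":0,"ay":0,"az":0,"fingers":0.5},{"dx":0.02,"dy":0.15,"dz":-0.2,"ax":0,"ay":0,"az":0,"fingers":0.5},{"dx":0.04,"dy":0.2,"dz":-0.2,"ax":0,"ay":0,"az":0,"fingers":0.5},{"dx":0.06,"dy":0.25,"dz":-0.19,"ax":0,"ay":0,"az":0,"fingers":0.5},{"dx":0.08,"dy":0.3,"dz":-0.17,"ax":0,"ay":0,"az":0,"fingers":0.5},{"dx":0.099,"dy":0.341,"dz":-0.14,"ax":0,"ay":0,"az":0,"fingers":0.5},{"dx":0.099,"dy":0.341,"dz":-0.121,"ax":0,"ay":0,"az":0,"fingers":0.5},{"dx":0.099,"dy":0.341,"dz":-0.121,"ax":0,"ay":0,"az":0,"fingers":0.5}]'
cat > chk.py <<'E'
from h import *
def caps(n="top"):
  p,X,ok=cloud(n); Q=C(X.reshape(-1,3)).reshape(X.shape)
  S=(ok&(Q[...,2]>56)&(Q[...,2]<75)&(((abs(Q[...,1]+30)<110)&(abs(Q[...,0]+28)<62))|((abs(X[...,0]-.52)<.13)&(abs(X[...,1]-.27)<.13)))).astype(np.uint8)
  k,l,st,_=cv2.connectedComponentsWithStats(S)
  for i in range(1,k):
    if st[i,4]>60: print(n,"cap",st[i,4],"chest",Q[l==i].mean(0).round(),"world",X[l==i].mean(0).round(4))
  return p
E
python3 - <<'E'
from chk import *
caps(); print(rel(jtcp([.486,.216],.003),rot=jrot(1)))
E
```

```text
time: 18.8
tool_pos: [0.4906, 0.2153, 0.1183]
tcp_rot: [0.08, 2.881, -0.015]
wrist_force: [-0.7, -0.2, 0.4]
width: 0.748
top cap 159 chest [-0. 43. 68.] world [ 0.5912 -0.1294  0.0679]
top cap 160 chest [ -3. -29.  68.] world [ 0.5847 -0.2006  0.0677]
top cap 162 chest [-59.  40.  68.] world [ 0.5322 -0.1285  0.0682]
top cap 164 chest [ -57. -101.   68.] world [ 0.5261 -0.2695  0.068 ]
(array([0.025 , 0.0006, 0.0956]), array([-0.08,  0.03,  0.08]))
```

```bash
python3 -m inch '[{"dx":0.008,"dy":0,"dz":0.03,"ax":0,"ay":0,"az":0,"fingers":0.5},{"dx":0.016,"dy":0,"dz":0.06,"ax":0,"ay":0,"az":0,"fingers":0.5},{"dx":0.021,"dy":0,"dz":0.08,"ax":0,"ay":0,"az":0,"fingers":0.5},{"dx":0.025,"dy":0,"dz":0.0955,"ax":0,"ay":0,"az":0,"fingers":0.5},{"dx":0.025,"dy":0,"dz":0.0955,"ax":0,"ay":0,"az":0,"fingers":0.4},{"dx":0.025,"dy":0,"dz":0.0955,"ax":0,"ay":0,"az":0,"fingers":-1},{"dx":0.025,"dy":0,"dz":0.0955,"ax":0,"ay":0,"az":0,"fingers":-1},{"dx":0.025,"dy":0,"dz":0.0955,"ax":0,"ay":0,"az":0,"fingers":-1},{"dx":0.025,"dy":0,"dz":0.0955,"ax":0,"ay":0,"az":0,"fingers":-1},{"dx":0.016,"dy":0,"dz":0.06,"ax":0,"ay":0,"az":0,"fingers":-1},{"dx":0,"dy":0,"dz":0,"ax":0,"ay":0,"az":0,"fingers":-1},{"dx":-0.016,"dy":0,"dz":-0.06,"ax":0,"ay":0,"az":0,"fingers":-1},{"dx":-0.026,"dy":0,"dz":-0.1,"ax":0,"ay":0,"az":0,"fingers":-1},{"dx":-0.026,"dy":0,"dz":-0.1,"ax":0,"ay":0,"az":0,"fingers":-1}]' 35
python3 - <<'E'
from h import *
for c in((1,-100),):
  T=jtcp(W(*c,0)[:2],.010); print(c,rel(T+[0,0,.15],rot=jrot(1)),rel(T+[0,0,.007],rot=jrot(1)))
E
```

```text
time: 20.6
tool_pos: [0.4934, 0.2169, 0.2285]
tcp_rot: [0.081, 2.87, -0.007]
wrist_force: [0.3, 0.7, -1.1]
width: 0.48
(1, -100) (array([-0.107 , -0.4831,  0.0806]), array([0.18, 0.49, 0.02])) (array([-0.0688, -0.4835,  0.2184]), array([0.18, 0.49, 0.02]))
```

```bash
python3 -m inch '[{"dx":-0.02,"dy":-0.055,"dz":0,"ax":0.2,"ay":0.5,"az":0,"fingers":-1},{"dx":-0.04,"dy":-0.11,"dz":0,"ax":0.2,"ay":0.5,"az":0,"fingers":-1},{"dx":-0.06,"dy":-0.165,"dz":0.01,"ax":0.2,"ay":0.5,"az":0,"fingers":-1},{"dx":-0.08,"dy":-0.22,"dz":0.02,"ax":0.2,"ay":0.5,"az":0,"fingers":-1},{"dx":-0.1,"dy":-0.275,"dz":0.03,"ax":0.2,"ay":0.5,"az":0,"fingers":-1},{"dx":-0.107,"dy":-0.335,"dz":0.04,"ax":0.2,"ay":0.5,"az":0,"fingers":-1},{"dx":-0.107,"dy":-0.39,"dz":0.05,"ax":0.2,"ay":0.5,"az":0,"fingers":-1},{"dx":-0.107,"dy":-0.44,"dz":0.065,"ax":0.2,"ay":0.5,"az":0,"fingers":-1},{"dx":-0.107,"dy":-0.483,"dz":0.08,"ax":0.2,"ay":0.5,"az":0,"fingers":-1},{"dx":-0.107,"dy":-0.483,"dz":0.08,"ax":0.2,"ay":0.5,"az":0,"fingers":-1},{"dx":-0.096,"dy":-0.483,"dz":0.12,"ax":0.2,"ay":0.5,"az":0,"fingers":-1},{"dx":-0.085,"dy":-0.483,"dz":0.16,"ax":0.2,"ay":0.5,"az":0,"fingers":-1},{"dx":-0.077,"dy":-0.483,"dz":0.19,"ax":0.2,"ay":0.5,"az":0,"fingers":-1},{"dx":-0.072,"dy":-0.483,"dz":0.207,"ax":0.2,"ay":0.5,"az":0,"fingers":-1},{"dx":-0.069,"dy":-0.483,"dz":0.217,"ax":0.2,"ay":0.5,"az":0,"fingers":-1},{"dx":-0.069,"dy":-0.483,"dz":0.2185,"ax":0.2,"ay":0.5,"az":0,"fingers":-1},{"dx":-0.069,"dy":-0.483,"dz":0.2185,"ax":0.2,"ay":0.5,"az":0,"fingers":-1}]'
python3 - <<'E'
from h import *
T=jtcp([.567,.311],.003)+[0,0,.1]; print(rel(T,rot=jrot(1)))
print(C(tool()[0]).round(1))
E
```

```text
time: 22.72
tool_pos: [0.5919, -0.2723, 0.0363]
tcp_rot: [0.082, 2.877, -0.013]
wrist_force: [-0.0, 0.4, -1.5]
width: 0.481
(array([ 0.0278,  0.5808, -0.0961]), array([-0.08,  0.11,  0.04]))
[  8.7 -99.9  36.3]
```

```bash
python3 -m inch '[{"dx":0.001,"dy":0,"dz":0.004,"ax":0,"ay":0,"az":0,"fingers":-1},{"dx":0.0018,"dy":0,"dz":0.007,"ax":0,"ay":0,"az":0,"fingers":-1},{"dx":0.0018,"dy":0,"dz":0.007,"ax":0,"ay":0,"az":0,"fingers":-1},{"dx":0.0018,"dy":0,"dz":0.007,"ax":0,"ay":0,"az":0,"fingers":0.2},{"dx":0.0018,"dy":0,"dz":0.007,"ax":0,"ay":0,"az":0,"fingers":0.25},{"dx":0.0018,"dy":0,"dz":0.007,"ax":0,"ay":0,"az":0,"fingers":0.25},{"dx":-0.006,"dy":0,"dz":-0.022,"ax":0,"ay":0,"az":0,"fingers":0.25},{"dx":-0.016,"dy":0,"dz":-0.06,"ax":0,"ay":0,"az":0,"fingers":0.25},{"dx":-0.031,"dy":0,"dz":-0.116,"ax":0,"ay":0,"az":0,"fingers":0.25},{"dx":-0.047,"dy":0,"dz":-0.174,"ax":0,"ay":0,"az":0,"fingers":0.3},{"dx":-0.03,"dy":0.06,"dz":-0.19,"ax":0,"ay":0,"az":0,"fingers":0.5},{"dx":-0.02,"dy":0.12,"dz":-0.2,"ax":0,"ay":0,"az":0,"fingers":0.5},{"dx":-0.01,"dy":0.18,"dz":-0.2,"ax":0,"ay":0,"az":0,"fingers":0.5},{"dx":0,"dy":0.24,"dz":-0.2,"ax":0,"ay":0,"az":0,"fingers":0.5},{"dx":0,"dy":0.3,"dz":-0.2,"ax":0,"ay":0,"az":0,"fingers":0.5},{"dx":0,"dy":0.36,"dz":-0.2,"ax":0,"ay":0,"az":0,"fingers":0.5},{"dx":0.01,"dy":0.42,"dz":-0.19,"ax":0,"ay":0,"az":0,"fingers":0.5},{"dx":0.02,"dy":0.48,"dz":-0.18,"ax":0,"ay":0,"az":0,"fingers":0.5},{"dx":0.028,"dy":0.54,"dz":-0.15,"ax":0,"ay":0,"az":0,"fingers":0.5},{"dx":0.028,"dy":0.581,"dz":-0.12,"ax":0,"ay":0,"az":0,"fingers":0.5}]'
python3 - <<'E'
from chk import *
caps(); 
p,X,ok=cloud("wrist")
for m in bot.masks_of("wrist","spare1")[:4]:
    P=X[m["region"]&ok]; t=P[(P[:,2]>.055)&(P[:,2]<.068)]
    if len(t): print(round(m["p"],2),m["box"],len(t),t.mean(0).round(4),rect(t[:,:2]))
print(rel(jtcp([.567,.311],.003),rot=jrot(1)))
E
```

```text
time: 25.22
tool_pos: [0.5666, 0.3141, 0.1441]
tcp_rot: [0.08, 2.876, -0.011]
wrist_force: [1.1, -1.4, -0.3]
width: 0.75
top cap 162 chest [-0. 43. 68.] world [ 0.5911 -0.1294  0.0682]
top cap 159 chest [  0. -98.  68.] world [ 0.5837 -0.2695  0.0677]
top cap 161 chest [ -3. -29.  68.] world [ 0.5847 -0.2005  0.0676]
top cap 165 chest [-59.  40.  68.] world [ 0.5321 -0.1288  0.0679]
top cap 167 chest [ -57. -101.   68.] world [ 0.5259 -0.2693  0.0681]
top cap 97 chest [-57. 482.  62.] world [0.5596 0.3126 0.0619]
top cap 164 chest [-148.  477.   62.] world [0.4686 0.3128 0.0616]
0.95 [264.2, 1.0, 337.3, 76.6] 4056 [0.4682 0.3119 0.0611] (array([469.2, 311.9]), array([40.2, 39.6]), 13.53)
0.78 [405.9, 233.6, 462.2, 298.6] 569 [0.6873 0.4376 0.058 ] (array([689. , 439.9]), array([41.7, 24.5]), 42.52)
0.74 [285.7, 133.2, 339.4, 206.1] 1974 [0.5649 0.3119 0.0609] (array([566.7, 311.9]), array([40. , 39.9]), 16.21)
0.7 [442.1, 160.7, 516.9, 227.9] 1626 [0.5978 0.4563 0.0581] (array([599.2, 457. ]), array([40.3, 40. ]), 77.07)
(array([ 0.0223, -0.0007,  0.1178]), array([-0.21, -0.19,  0.25]))
```

```bash
python3 -m inch '[{"dx":0,"dy":0,"dz":0.03,"ax":0,"ay":0,"az":0,"fingers":0.5},{"dx":0.008,"dy":0,"dz":0.065,"ax":0,"ay":0,"az":0,"fingers":0.5},{"dx":0.015,"dy":0,"dz":0.09,"ax":0,"ay":0,"az":0,"fingers":0.5},{"dx":0.022,"dy":0,"dz":0.1175,"ax":0,"ay":0,"az":0,"fingers":0.5},{"dx":0.022,"dy":0,"dz":0.1175,"ax":0,"ay":0,"az":0,"fingers":0.4},{"dx":0.022,"dy":0,"dz":0.1175,"ax":0,"ay":0,"az":0,"fingers":-1},{"dx":0.022,"dy":0,"dz":0.1175,"ax":0,"ay":0,"az":0,"fingers":-1},{"dx":0.022,"dy":0,"dz":0.1175,"ax":0,"ay":0,"az":0,"fingers":-1},{"dx":0.022,"dy":0,"dz":0.1175,"ax":0,"ay":0,"az":0,"fingers":-1},{"dx":0.006,"dy":0,"dz":0.06,"ax":0,"ay":0,"az":0,"fingers":-1},{"dx":-0.01,"dy":0,"dz":0,"ax":0,"ay":0,"az":0,"fingers":-1},{"dx":-0.02,"dy":0,"dz":-0.04,"ax":0,"ay":0,"az":0,"fingers":-1},{"dx":-0.03,"dy":0,"dz":-0.077,"ax":0,"ay":0,"az":0,"fingers":-1},{"dx":-0.03,"dy":0,"dz":-0.077,"ax":0,"ay":0,"az":0,"fingers":-1}]' 35
python3 - <<'E'
from h import *
T=jtcp(W(-59,-31,0)[:2],.010); print(rel(T+[0,0,.15],rot=jrot(1)),rel(T+[0,0,.0015],rot=jrot(1)))
E
```

```text
time: 27.12
tool_pos: [0.5765, 0.3139, 0.2282]
tcp_rot: [0.078, 2.875, -0.01]
wrist_force: [1.2, 0.2, -0.5]
width: 0.486
(array([ 0.0268, -0.5154,  0.0445]), array([0.08, 0.24, 0.2 ])) (array([ 0.0658, -0.5154,  0.1878]), array([0.08, 0.24, 0.2 ]))
```

```bash
python3 -m inch '[{"dx":0,"dy":-0.055,"dz":0,"ax":0.1,"ay":0.2,"az":0.2,"fingers":-1},{"dx":0,"dy":-0.115,"dz":0,"ax":0.1,"ay":0.2,"az":0.2,"fingers":-1},{"dx":0,"dy":-0.175,"dz":0,"ax":0.1,"ay":0.2,"az":0.2,"fingers":-1},{"dx":0,"dy":-0.235,"dz":0,"ax":0.1,"ay":0.2,"az":0.2,"fingers":-1},{"dx":0.01,"dy":-0.295,"dz":0,"ax":0.1,"ay":0.2,"az":0.2,"fingers":-1},{"dx":0.02,"dy":-0.355,"dz":0.01,"ax":0.1,"ay":0.2,"az":0.2,"fingers":-1},{"dx":0.027,"dy":-0.415,"dz":0.02,"ax":0.1,"ay":0.2,"az":0.2,"fingers":-1},{"dx":0.027,"dy":-0.47,"dz":0.03,"ax":0.1,"ay":0.2,"az":0.2,"fingers":-1},{"dx":0.027,"dy":-0.515,"dz":0.044,"ax":0.1,"ay":0.2,"az":0.2,"fingers":-1},{"dx":0.027,"dy":-0.515,"dz":0.044,"ax":0.1,"ay":0.2,"az":0.2,"fingers":-1},{"dx":0.037,"dy":-0.515,"dz":0.082,"ax":0.1,"ay":0.2,"az":0.2,"fingers":-1},{"dx":0.048,"dy":-0.515,"dz":0.122,"ax":0.1,"ay":0.2,"az":0.2,"fingers":-1},{"dx":0.056,"dy":-0.515,"dz":0.152,"ax":0.1,"ay":0.2,"az":0.2,"fingers":-1},{"dx":0.061,"dy":-0.515,"dz":0.172,"ax":0.1,"ay":0.2,"az":0.2,"fingers":-1},{"dx":0.064,"dy":-0.515,"dz":0.182,"ax":0.1,"ay":0.2,"az":0.2,"fingers":-1},{"dx":0.066,"dy":-0.515,"dz":0.188,"ax":0.1,"ay":0.2,"az":0.2,"fingers":-1},{"dx":0.066,"dy":-0.515,"dz":0.188,"ax":0.1,"ay":0.2,"az":0.2,"fingers":-1},{"dx":0.066,"dy":-0.515,"dz":0.188,"ax":0.1,"ay":0.2,"az":0.2,"fingers":-1}]'
```

```text
time: 29.38
tool_pos: [0.5354, -0.1994, 0.0303]
tcp_rot: [0.083, 2.876, -0.012]
wrist_force: [-0.4, 1.2, 1.4]
width: 0.481
```

Landed (the force went positive). I release, rise and clear off towards the board side.

```bash
python3 -m inch '[{"dx":0,"dy":0,"dz":0,"ax":0,"ay":0,"az":0,"fingers":0.2},{"dx":0,"dy":0,"dz":0,"ax":0,"ay":0,"az":0,"fingers":0.22},{"dx":0,"dy":0,"dz":0,"ax":0,"ay":0,"az":0,"fingers":0.22},{"dx":-0.006,"dy":0,"dz":-0.022,"ax":0,"ay":0,"az":0,"fingers":0.22},{"dx":-0.016,"dy":0,"dz":-0.06,"ax":0,"ay":0,"az":0,"fingers":0.22},{"dx":-0.031,"dy":0,"dz":-0.116,"ax":0,"ay":0,"az":0,"fingers":0.22},{"dx":-0.04,"dy":0,"dz":-0.174,"ax":0,"ay":0,"az":0,"fingers":0.2},{"dx":-0.02,"dy":0.05,"dz":-0.23,"ax":0,"ay":0,"az":0,"fingers":0},{"dx":0,"dy":0.1,"dz":-0.27,"ax":0,"ay":0,"az":0,"fingers":0},{"dx":0.02,"dy":0.15,"dz":-0.3,"ax":0,"ay":0,"az":0,"fingers":0},{"dx":0.02,"dy":0.2,"dz":-0.3,"ax":0,"ay":0,"az":0,"fingers":0},{"dx":0.02,"dy":0.2,"dz":-0.3,"ax":0,"ay":0,"az":0,"fingers":0}]'
python3 - <<'E'
from chk import *
a=caps()[60:270,130:480]
p,X,ok=cloud("side"); b=p[90:310,220:460]
q=C(X[ok]); H=q[(abs(q[:,1]-115)<25)&(q[:,2]>85)&(q[:,2]<140)&(abs(q[:,0]-15)<40)]; print("knob",len(H),np.median(H,0).round())
cv2.imwrite("pics/c3.png",np.vstack([cv2.resize(a,(500,300)),cv2.resize(b,(500,300))]))
for t in (-25,): print(rel(W(5,101,165),rot=trot(t)),rel(W(40,101,76),rot=trot(t)), bot.read_state()["q"].round(2))
E
```

```text
time: 30.88
tool_pos: [0.4492, 0.0103, 0.316]
tcp_rot: [0.071, 2.873, -0.009]
wrist_force: [0.0, 0.2, -0.4]
width: 0.496
top cap 161 chest [-0. 43. 68.] world [ 0.5913 -0.1294  0.0678]
top cap 161 chest [  0. -98.  67.] world [ 0.5835 -0.2695  0.0674]
top cap 162 chest [ -3. -28.  68.] world [ 0.5845 -0.2003  0.0678]
top cap 137 chest [-58.  37.  69.] world [ 0.5337 -0.1314  0.0686]
top cap 165 chest [ -57. -101.   68.] world [ 0.526  -0.2693  0.068 ]
top cap 164 chest [-62. -28.  68.] world [ 0.5256 -0.1968  0.0679]
top cap 162 chest [-148.  477.   62.] world [0.4687 0.3128 0.0617]
knob 43 [ 28. 115.  98.]
(array([-0.1101, -0.0699,  0.1848]), array([-7.73, -7.72, 89.96])) (array([-0.1206, -0.0699,  0.2799]), array([-7.73, -7.72, 89.96])) [-0.03 -0.41  2.1  -0.01  1.18 -1.55]
```

View pics/c3.png

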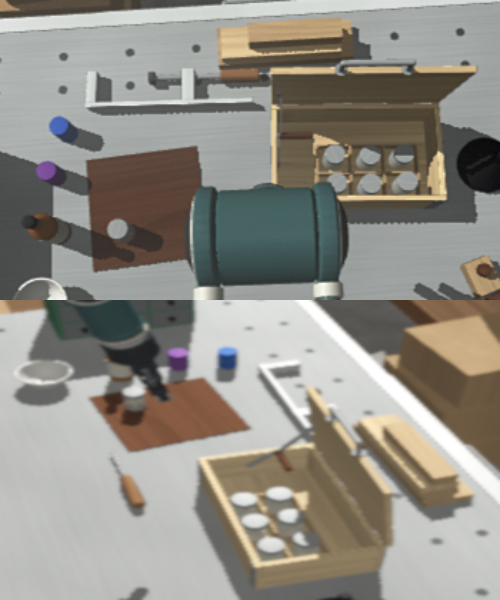

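All six cells hold an upright jar, the leftover spare stands on the board at crop (120,232), and the stay is still locked. Now the knee.

```bash
python3 -m inch '[{"dx":-0.06,"dy":-0.07,"dz":0,"ax":-7.7,"ay":-7.7,"az":90,"fingers":0},{"dx":-0.06,"dy":-0.07,"dz":0,"ax":-7.7,"ay":-7.7,"az":90,"fingers":0},{"dx":-0.06,"dy":-0.07,"dz":0,"ax":-7.7,"ay":-7.7,"az":90,"fingers":0},{"dx":-0.06,"dy":-0.07,"dz":0,"ax":-7.7,"ay":-7.7,"az":90,"fingers":0},{"dx":-0.06,"dy":-0.07,"dz":0,"ax":-7.7,"ay":-7.7,"az":90,"fingers":0},{"dx":-0.06,"dy":-0.07,"dz":0,"ax":-7.7,"ay":-7.7,"az":90,"fingers":0},{"dx":-0.06,"dy":-0.07,"dz":0.05,"ax":-7.7,"ay":-7.7,"az":90,"fingers":0},{"dx":-0.08,"dy":-0.07,"dz":0.1,"ax":-7.7,"ay":-7.7,"az":90,"fingers":0},{"dx":-0.1,"dy":-0.07,"dz":0.15,"ax":-7.7,"ay":-7.7,"az":90,"fingers":0},{"dx":-0.11,"dy":-0.07,"dz":0.185,"ax":-7.7,"ay":-7.7,"az":90,"fingers":0},{"dx":-0.11,"dy":-0.07,"dz":0.185,"ax":-7.7,"ay":-7.7,"az":90,"fingers":0},{"dx":-0.11,"dy":-0.07,"dz":0.185,"ax":-7.7,"ay":-7.7,"az":90,"fingers":0}]' 30
python3 - <<'E'
from h import *
print(rel(W(41,101,75.5),rot=trot(-25)), rel(W(0,101,165),rot=trot(-25)))
E
```

```text
time: 32.48
tool_pos: [0.5996, -0.0733, 0.1648]
tcp_rot: [2.035, 1.915, 0.423]
wrist_force: [0.3, -0.2, 0.3]
width: 0.499
(array([ 0.002 , -0.0049,  0.0962]), array([-0.07,  0.08, -0.15])) (array([ 0.0019, -0.0043, -0.0022]), array([-0.07,  0.08, -0.15]))
```

```bash
python3 -m inch '[{"dx":0.002,"dy":-0.005,"dz":0.03,"ax":0,"ay":0,"az":0,"fingers":0},{"dx":0.002,"dy":-0.005,"dz":0.06,"ax":0,"ay":0,"az":0,"fingers":0},{"dx":0.002,"dy":-0.005,"dz":0.085,"ax":0,"ay":0,"az":0,"fingers":0},{"dx":0.002,"dy":-0.005,"dz":0.096,"ax":0,"ay":0,"az":0,"fingers":0},{"dx":0.002,"dy":-0.005,"dz":0.096,"ax":0,"ay":0,"az":0,"fingers":-0.2},{"dx":0.002,"dy":-0.005,"dz":0.096,"ax":0,"ay":0,"az":0,"fingers":-1},{"dx":0.002,"dy":-0.005,"dz":0.096,"ax":0,"ay":0,"az":0,"fingers":-1},{"dx":0.002,"dy":-0.005,"dz":0.096,"ax":0,"ay":0,"az":0,"fingers":-1},{"dx":0.002,"dy":-0.005,"dz":0.096,"ax":0,"ay":0,"az":0,"fingers":-1}]' 30
python3 - <<'E'
from h import *
t,r=tool(); g=C(t-r.apply([0,0,.019])); print("grasp pt",g.round(1)); th0=np.arctan2(g[2]-52,g[0]+15); print(th0)
for th in np.r_[th0:1.34:.08]:
    d=63*np.array([np.cos(th)-np.cos(th0),np.sin(th)-np.sin(th0)])/1000
    print(th.round(2), r.inv().apply(CR.apply([d[0],0,d[1]])).round(4))
E
```

```text
time: 33.6
tool_pos: [0.6354, -0.0738, 0.077]
tcp_rot: [2.034, 1.914, 0.423]
wrist_force: [-4.4, -0.9, 4.7]
width: 0.152
grasp pt [ 32.7 100.8  94.2]
0.7245062397684662
0.72 [0. 0. 0.]
0.8 [-0.     -0.0016 -0.0048]
0.88 [-0.     -0.0036 -0.0094]
0.96 [-0.     -0.006  -0.0138]
1.04 [-0.0001 -0.0087 -0.0181]
1.12 [-0.0001 -0.0117 -0.0221]
1.2 [-0.0001 -0.0151 -0.0259]
1.28 [-0.0001 -0.0187 -0.0293]
```

```bash
python3 -m inch '[{"dx":0,"dy":-0.0016,"dz":-0.0048,"ax":0,"ay":0,"az":0,"fingers":-1},{"dx":0,"dy":-0.0036,"dz":-0.0094,"ax":0,"ay":0,"az":0,"fingers":-1},{"dx":0,"dy":-0.006,"dz":-0.0138,"ax":0,"ay":0,"az":0,"fingers":-1},{"dx":0,"dy":-0.0087,"dz":-0.0181,"ax":0,"ay":0,"az":0,"fingers":-1},{"dx":0,"dy":-0.0117,"dz":-0.0221,"ax":0,"ay":0,"az":0,"fingers":-1},{"dx":0,"dy":-0.0151,"dz":-0.0259,"ax":0,"ay":0,"az":0,"fingers":-1},{"dx":0,"dy":-0.0187,"dz":-0.0293,"ax":0,"ay":0,"az":0,"fingers":-1},{"dx":0,"dy":-0.0187,"dz":-0.0293,"ax":0,"ay":0,"az":0,"fingers":-1},{"dx":0,"dy":-0.0187,"dz":-0.0293,"ax":0,"ay":0,"az":0,"fingers":-1}]'
python3 - <<'E'
from h import *
t,r=tool(); g=C(t-r.apply([0,0,.019])); print("grasp pt",g.round(1)); print(np.arctan2(g[2]-52,g[0]+15))
p,X,ok=cloud("side"); q=C(X[ok]); F=q[(q[:,2]>130)&(q[:,2]<270)&(abs(q[:,1])<150)&(q[:,0]>20)&(q[:,0]<110)]; f=np.polyfit(F[:,2],F[:,0],1); print("lid",np.arctan2(1,-f[0]))
E
```

```text
time: 34.72
tool_pos: [0.6078, -0.0723, 0.0977]
tcp_rot: [2.031, 1.912, 0.426]
wrist_force: [1.8, -0.4, 6.3]
width: 0.149
grasp pt [  4.9 100.7 114.9]
1.2644460496677983
lid 1.3980459759992383
```

```bash
python3 -m inch '[{"dx":0,"dy":0,"dz":0,"ax":0,"ay":0,"az":0,"fingers":-0.4},{"dx":0,"dy":0,"dz":0,"ax":0,"ay":0,"az":0,"fingers":-0.1},{"dx":0,"dy":0,"dz":0,"ax":0,"ay":0,"az":0,"fingers":0},{"dx":0,"dy":0,"dz":-0.03,"ax":0,"ay":0,"az":0,"fingers":0},{"dx":0,"dy":0,"dz":-0.08,"ax":0,"ay":0,"az":0,"fingers":-0.2},{"dx":0,"dy":0,"dz":-0.14,"ax":0,"ay":0,"az":0,"fingers":-0.3},{"dx":0,"dy":0,"dz":-0.2,"ax":0,"ay":0,"az":0,"fingers":-0.3},{"dx":0,"dy":0,"dz":-0.25,"ax":0,"ay":0,"az":0,"fingers":-0.3},{"dx":-0.04,"dy":0.02,"dz":-0.3,"ax":8,"ay":0,"az":0,"fingers":-0.3},{"dx":-0.08,"dy":0.042,"dz":-0.33,"ax":16,"ay":0,"az":0,"fingers":-0.3},{"dx":-0.1,"dy":0.042,"dz":-0.34,"ax":25,"ay":0,"az":0,"fingers":-0.3},{"dx":-0.1,"dy":0.042,"dz":-0.34,"ax":25,"ay":0,"az":0,"fingers":-0.3}]'
python3 - <<'E'
from h import *
print("tool chest",C(tool()[0]).round(1))
for n in("side","top"):
  p,X,ok=cloud(n); cv2.imwrite(f"pics/{n}5.png",p); q=C(X[ok])
  F=q[(q[:,2]>130)&(q[:,2]<270)&(abs(q[:,1])<150)&(q[:,0]>20)&(q[:,0]<110)]; f=np.polyfit(F[:,2],F[:,0],1); print(n,"lid",np.arctan2(1,-f[0]))
  B=q[(q[:,2]>305)&(q[:,2]<335)&(abs(q[:,1])<45)&(q[:,0]>20)&(q[:,0]<90)]; print("bar",len(B),np.median(B,0).round(1),np.percentile(B,[5,95],axis=0).round(1))
  H=q[(abs(q[:,1]-112)<20)&(q[:,2]>90)&(q[:,2]<140)&(abs(q[:,0])<40)]; print("knob",np.median(H,0).round(1))
for th in(1.3,1.33,1.36): print(th,100-235.1*np.cos(th+.0255),90+235.1*np.sin(th+.0255))
E
```

```text
time: 36.28
tool_pos: [0.4969, -0.1667, 0.4219]
tcp_rot: [2.289, 2.151, 0.001]
wrist_force: [-0.7, 0.9, -0.3]
width: 0.35
tool chest [-92.2  -0.  421.9]
side lid 1.4108122310267466
bar 80 [ 48.8   1.6 323.4] [[ 45.5 -37.3 317.6]
 [ 54.6  41.6 326.9]]
knob [  1.8 110.8 115.9]
top lid 1.3451199537344825
bar 146 [ 51.4   3.6 324.7] [[ 48.3 -30.5 321.1]
 [ 55.2  41.1 327.1]]
knob [  4.6 110.2 117.8]
1.3 42.907424543329526 318.0623770544462
1.33 49.773959352586694 319.67227704031757
1.36 56.685694208270505 321.07548747926626
```

```bash
python3 -m inch '[{"dx":0,"dy":0.05,"dz":0,"ax":0,"ay":0,"az":0,"fingers":-0.35},{"dx":0,"dy":0.1,"dz":0,"ax":0,"ay":0,"az":0,"fingers":-0.35},{"dx":0,"dy":0.143,"dz":0,"ax":0,"ay":0,"az":0,"fingers":-0.35},{"dx":0,"dy":0.143,"dz":0.03,"ax":0,"ay":0,"az":0,"fingers":-0.35},{"dx":0,"dy":0.143,"dz":0.06,"ax":0,"ay":0,"az":0,"fingers":-0.35},{"dx":0,"dy":0.143,"dz":0.085,"ax":0,"ay":0,"az":0,"fingers":-0.35},{"dx":0,"dy":0.143,"dz":0.105,"ax":0,"ay":0,"az":0,"fingers":-0.35},{"dx":0,"dy":0.143,"dz":0.118,"ax":0,"ay":0,"az":0,"fingers":-0.35},{"dx":0,"dy":0.143,"dz":0.118,"ax":0,"ay":0,"az":0,"fingers":-0.35},{"dx":0,"dy":0.143,"dz":0.118,"ax":0,"ay":0,"az":0,"fingers":-1},{"dx":0,"dy":0.143,"dz":0.118,"ax":0,"ay":0,"az":0,"fingers":-1},{"dx":0,"dy":0.143,"dz":0.118,"ax":0,"ay":0,"az":0,"fingers":-1},{"dx":0,"dy":0.143,"dz":0.118,"ax":0,"ay":0,"az":0,"fingers":-1}]' 40
python3 - <<'E'
from h import *
t,r=tool(); c=C(t); print(c.round(1))
th0=np.arccos((100-c[0])/235.1)-.0255; print("th0",th0)
for th in list(np.arange(1.3,0,-.08))+[0]:
    d=235.1/1000*np.array([np.cos(th0+.0255)-np.cos(th+.0255),np.sin(th+.0255)-np.sin(th0+.0255)])
    print(round(th,2), r.inv().apply(CR.apply([d[0],0,d[1]])).round(4))
E
```

```text
time: 38.0
tool_pos: [0.6386, -0.1735, 0.3052]
tcp_rot: [2.286, 2.151, 0.005]
wrist_force: [-0.3, 0.8, 4.5]
width: 0.098
[ 49.6   1.3 305.2]
th0 1.3294511754407972
1.3 [-0.     -0.0067  0.0016]
1.22 [-0.0001 -0.0248  0.0068]
1.14 [-0.0001 -0.0424  0.0134]
1.06 [-0.0002 -0.0594  0.0214]
0.98 [-0.0002 -0.0757  0.0308]
0.9 [-0.0003 -0.0912  0.0414]
0.82 [-0.0003 -0.1058  0.0533]
0.74 [-0.0004 -0.1194  0.0663]
0.66 [-0.0004 -0.132   0.0803]
0.58 [-0.0004 -0.1433  0.0952]
0.5 [-0.0005 -0.1535  0.1111]
0.42 [-0.0005 -0.1623  0.1277]
0.34 [-0.0005 -0.1698  0.1449]
0.26 [-0.0005 -0.1759  0.1627]
0.18 [-0.0006 -0.1805  0.1809]
0.1 [-0.0006 -0.1837  0.1995]
0.02 [-0.0006 -0.1854  0.2182]
0 [-0.0006 -0.1856  0.2229]
```

```bash
python3 -m inch '[{"dx":0,"dy":-0.0067,"dz":0.0016,"ax":0,"ay":0,"az":0,"fingers":-1},{"dx":0,"dy":-0.0157,"dz":0.0042,"ax":0,"ay":0,"az":0,"fingers":-1},{"dx":0,"dy":-0.0248,"dz":0.0068,"ax":0,"ay":0,"az":0,"fingers":-1},{"dx":0,"dy":-0.0336,"dz":0.0100,"ax":0,"ay":0,"az":0,"fingers":-1},{"dx":0,"dy":-0.0424,"dz":0.0134,"ax":0,"ay":0,"az":0,"fingers":-1},{"dx":0,"dy":-0.0594,"dz":0.0214,"ax":0,"ay":0,"az":0,"fingers":-1},{"dx":0,"dy":-0.0757,"dz":0.0308,"ax":0,"ay":0,"az":0,"fingers":-1},{"dx":0,"dy":-0.0912,"dz":0.0414,"ax":0,"ay":0,"az":0,"fingers":-1},{"dx":0,"dy":-0.1058,"dz":0.0533,"ax":0,"ay":0,"az":0,"fingers":-1},{"dx":0,"dy":-0.1194,"dz":0.0663,"ax":0,"ay":0,"az":0,"fingers":-1},{"dx":0,"dy":-0.132,"dz":0.0803,"ax":0,"ay":0,"az":0,"fingers":-1},{"dx":0,"dy":-0.1433,"dz":0.0952,"ax":0,"ay":0,"az":0,"fingers":-1},{"dx":0,"dy":-0.1535,"dz":0.1111,"ax":0,"ay":0,"az":0,"fingers":-1},{"dx":0,"dy":-0.1623,"dz":0.1277,"ax":0,"ay":0,"az":0,"fingers":-1},{"dx":0,"dy":-0.1698,"dz":0.1449,"ax":0,"ay":0,"az":0,"fingers":-1},{"dx":0,"dy":-0.173,"dz":0.1538,"ax":0,"ay":0,"az":0,"fingers":-1},{"dx":0,"dy":-0.1759,"dz":0.1627,"ax":0,"ay":0,"az":0,"fingers":-1},{"dx":0,"dy":-0.1759,"dz":0.1627,"ax":0,"ay":0,"az":0,"fingers":-1}]' 40
python3 - <<'E'
from h import *
p,X,ok=cloud("side"); cv2.imwrite("pics/s6.png",cv2.resize(p[120:310,220:460],(720,570))); print(C(tool()[0]).round(1))
E
```

```text
time: 40.25
tool_pos: [0.463, -0.1633, 0.1403]
tcp_rot: [2.286, 2.151, 0.002]
wrist_force: [0.9, -5.3, -3.6]
width: 0.095
[-126.2    1.3  140.5]
```

View pics/s6.png

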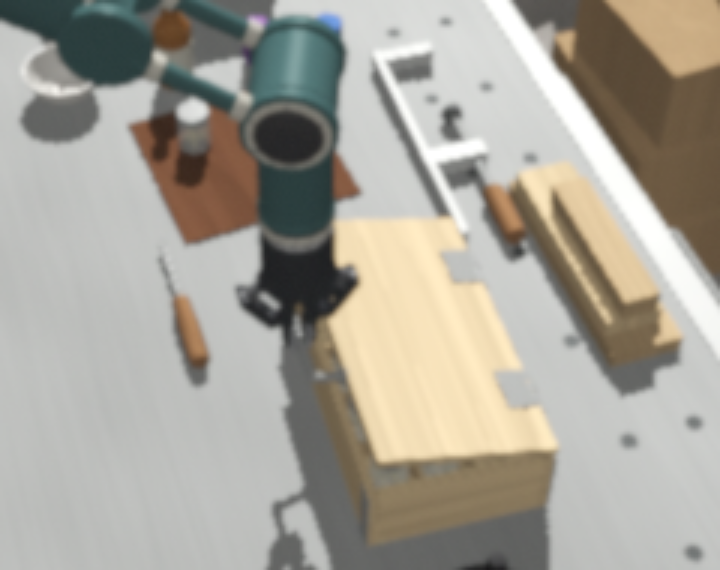

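The lid is held at about 0.26 rad by its bar, with the gripper at picture (300,290). The last part goes slower.

```bash
python3 -m inch '[{"dx":0,"dy":-0.0022,"dz":0.009,"ax":0,"ay":0,"az":0,"fingers":-1},{"dx":0,"dy":-0.0044,"dz":0.018,"ax":0,"ay":0,"az":0,"fingers":-1},{"dx":0,"dy":-0.006,"dz":0.027,"ax":0,"ay":0,"az":0,"fingers":-1},{"dx":0,"dy":-0.0075,"dz":0.036,"ax":0,"ay":0,"az":0,"fingers":-1},{"dx":0,"dy":-0.0085,"dz":0.043,"ax":0,"ay":0,"az":0,"fingers":-1},{"dx":0,"dy":-0.009,"dz":0.048,"ax":0,"ay":0,"az":0,"fingers":-1},{"dx":0,"dy":-0.0093,"dz":0.052,"ax":0,"ay":0,"az":0,"fingers":-1},{"dx":0,"dy":-0.0095,"dz":0.055,"ax":0,"ay":0,"az":0,"fingers":-1},{"dx":0,"dy":-0.0097,"dz":0.057,"ax":0,"ay":0,"az":0,"fingers":-1},{"dx":0,"dy":-0.0097,"dz":0.0585,"ax":0,"ay":0,"az":0,"fingers":-1},{"dx":0,"dy":-0.0097,"dz":0.0595,"ax":0,"ay":0,"az":0,"fingers":-1},{"dx":0,"dy":-0.0097,"dz":0.0595,"ax":0,"ay":0,"az":0,"fingers":-1},{"dx":0,"dy":-0.0097,"dz":0.0595,"ax":0,"ay":0,"az":0,"fingers":-1}]' 40
```

```text
time: 41.92
tool_pos: [0.455, -0.163, 0.0853]
tcp_rot: [2.284, 2.151, 0.004]
wrist_force: [-6.7, 1.9, 27.6]
width: 0.095
```

```bash
python3 - <<'E'
from h import *
for n in("top","side"):
  p,X,ok=cloud(n); q=C(X[ok]); F=q[(abs(q[:,2]-103)<12)&(abs(q[:,1])<160)&(abs(q[:,0])<90)]
  A_=np.c_[F[:,:2],np.ones(len(F))]
  f,*_=np.linalg.lstsq(A_,F[:,2],rcond=None); m=abs(A_@f-F[:,2])<4; f,*_=np.linalg.lstsq(A_[m],F[m,2],rcond=None)
  print(n,len(F),"slope x,y, z0",f.round(4),"front edge z",f[2]-100*f[0])
E
```

```text
top 4719 slope x,y, z0 [2.50000e-03 7.00000e-04 1.02531e+02] front edge z 102.28451675189997
side 4017 slope x,y, z0 [ 2.900000e-03 -1.300000e-03  1.006976e+02] front edge z 100.40640271938356
```

The lid is flat at its initial height (102.5 mm, slope about 0), so it is shut. I ease off, release and retreat.

```bash
python3 -m inch '[{"dx":0,"dy":0,"dz":0,"ax":0,"ay":0,"az":0,"fingers":-1},{"dx":0,"dy":0,"dz":0,"ax":0,"ay":0,"az":0,"fingers":-0.5},{"dx":0,"dy":0,"dz":0,"ax":0,"ay":0,"az":0,"fingers":-0.4},{"dx":0,"dy":0,"dz":0,"ax":0,"ay":0,"az":0,"fingers":-0.4},{"dx":0,"dy":0,"dz":-0.02,"ax":0,"ay":0,"az":0,"fingers":-0.4},{"dx":0,"dy":0,"dz":-0.06,"ax":0,"ay":0,"az":0,"fingers":-0.4},{"dx":0,"dy":0,"dz":-0.12,"ax":0,"ay":0,"az":0,"fingers":-0.3},{"dx":0.05,"dy":-0.01,"dz":-0.18,"ax":0,"ay":0,"az":0,"fingers":0},{"dx":0.1,"dy":-0.03,"dz":-0.22,"ax":0,"ay":0,"az":0,"fingers":0},{"dx":0.15,"dy":-0.04,"dz":-0.22,"ax":0,"ay":0,"az":0,"fingers":0},{"dx":0.2,"dy":-0.04,"dz":-0.22,"ax":0,"ay":0,"az":0,"fingers":0},{"dx":0.2,"dy":-0.04,"dz":-0.22,"ax":0,"ay":0,"az":0,"fingers":0}]' 40
python3 - <<'E'
from chk import *
p,X,ok=cloud("top"); q=C(X[ok]); F=q[(abs(q[:,2]-103)<12)&(abs(q[:,1])<160)&(abs(q[:,0])<90)]
f,*_=np.linalg.lstsq(np.c_[F[:,:2],np.ones(len(F))],F[:,2],rcond=None); print(f.round(4))
caps("side")
s,_=bot.read_camera("side"); cv2.imwrite("pics/c7.png",np.vstack([p[40:330],s[60:350]])) 
print(bot.read_state()["joint_vel"].round(3))
E
```

```text
time: 43.52
tool_pos: [0.4256, 0.0427, 0.3049]
tcp_rot: [2.278, 2.159, 0.006]
wrist_force: [1.0, -0.2, 0.5]
width: 0.496
[2.800000e-03 1.100000e-03 1.026269e+02]
[-0.028  0.005 -0.     0.002  0.001  0.002]
```

View pics/c7.png

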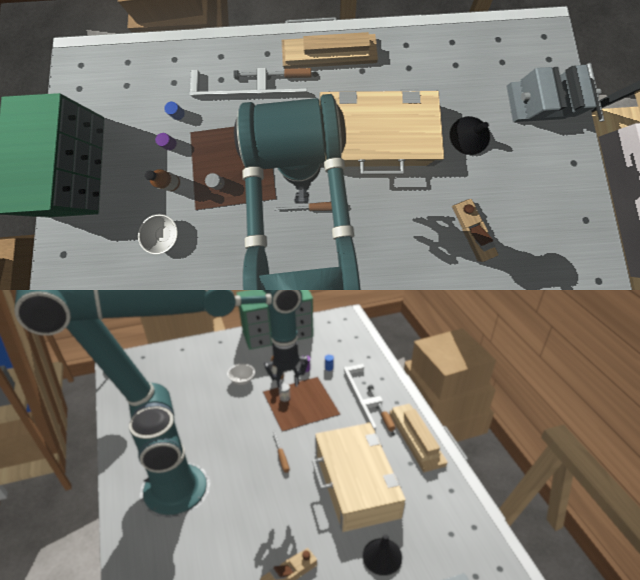

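The lid is shut, the leftover spare stands on the board (top view, 213,181) and the bystanders are where they were. Handing in.

```bash
python3 -c "
from workcell import bot; print(bot.finish_job())"
```

```text
the job is handed in; nothing more can be done
None
```

The job is done and handed in at about 44 s of the 210 s allowed. I raised the lid by its bar and locked the stay past straight, and the lid then stood by itself. I filled the empty cells 2, 4 and 6 with spares, then broke the knee and lowered the lid by its bar until it was shut.

**Last checks:**
- **Jars:** before closing, all six cells held an upright jar, with caps at the expected 68 mm. The three jars already there were still in their cells. I did not check inside again once the lid was shut.
- **Left-over spare:** it stands on the board at about (0.469, 0.313). One spare had been knocked about 3 cm aside. It was still upright on the board, so I picked it from its new place.
- **Lid:** it lies flat at 102.6 mm, its height at the start. It closed with a firm press of about 28 N at the wrist just before I let go, below the limits; I eased off before opening the fingers.
- **Bystanders:** they look unmoved in the final pictures, though I did not measure them. The gripper is clear of everything.

**Disagreement:** the side camera's lid angle read 0.03–0.07 rad higher than the knee and bar geometry, so I went by the geometry and the top view.

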